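# Restock the gravity-feed lanes with slide and cover-glass cartons

## Task

Restock the two gravity-feed lanes with the four small white cartons from the bench: the tall narrow slide cartons go into the narrow lane, the low broad cover-glass cartons into the wide lane. In each lane feed the opened carton first so that it rests against the stop and is used up before the sealed one, which rests right behind it. Put each carton in at the open raised end, lengthways and upright so that the opened ones do not spill, let it slide down, and leave the other things on the bench standing where they are.

Things in the scene. Friction and masses are not known exactly. Their poses are not given: they have to be found in the camera images.
- slide_carton_opened: The opened slide carton: white card box 82 mm long (own x) by 34 mm wide (own y) by 58 mm tall (own z), lid torn off, so that from above one sees the stack of glass slides with white ends inside. Origin at the centre of the underside. About 0.16 kg; grip it across the 34 mm, rigid over its full height.
- slide_carton_sealed: The sealed slide carton: same white card box, 82 mm long (x) by 34 mm wide (y) by 58 mm tall (z), with a closed flat top and a brown paper seal strip across the middle of it. Origin at the centre of the underside. About 0.24 kg; grip it across the 34 mm.
- cover_carton_opened: The opened cover-glass carton: white card box 64 mm long (x) by 52 mm wide (y) by 44 mm tall (z), lid torn off, so that from above one sees three small grey-lidded packs inside and one empty place. Origin at the centre of the underside. About 0.10 kg; grip it across the 52 mm, stiff over its whole height.
- cover_carton_sealed: The sealed cover-glass carton: same white card box, 64 mm long (x) by 52 mm wide (y) by 44 mm tall (z), with a closed flat top and a brown paper seal strip across the middle of it. Origin at the centre of the underside. About 0.15 kg; grip it across the 52 mm.
- slide_lane_load (a point): Loading point of the narrow lane (fixed): on the glide, midway between the guides, 205 mm up from the stop and 69 mm above the counter. x points up the slope (0.22 rad above level, away from the robot), z square off the glide. 48 mm between guides. x = -60 to 60 mm is open above, its guides 15 mm high with flared lips; x = -205 to -60 mm has a fixed clear cover 81 mm high.
- cover_lane_load (a point): The same point and axes of the wide lane, built alike with the same slope, but 66 mm between guides and the cover 67 mm high. Both glides are slippery (friction 0.1): a carton let go lengthways and upright at the loading point, tilted with the slope, slides beneath the cover by itself in under 1 s, to the stop or the carton already there. The lanes may have swapped places.
- plastic_bottle: Bystander: small square-shouldered white plastic bottle with a grey screw cap, 62 x 62 x 117 mm, loose. Origin at the centre of the underside. Leave it.
Not all that is in view belongs to the job. What is shaped like the slide_carton_sealed but green is not meant.

How it is judged:
By the outcome, as a careful person would: the job done as asked, in the order asked, and still so for the second after the job is handed in, with the robot touching nothing.
It also fails if it takes over 104 s, if anything falls off the work surface, if the arm or the gripper's body presses on something with over 40 N, if the wrist force passes 120 N, or if a joint passes its speed limit or range.

## Robot

A 7-joint arm with a two-finger parallel gripper is mounted at the origin on a cart in front of the work surface, level with it; the furniture and walls round the work are solid. World frame = base frame: x ahead of the robot, y to its left, z up, the work surface at z = 0. Lengths are in m, angles in rad, forces in N, time in s.
With the tool pointing down it reaches from about 0.4 to 0.85 m from the base axis. Payload 10.4 kg.
Tool frame: the origin (TCP) lies on the centre line of the jaws, within the pads' length; the fingertips stand 11 mm ahead of it and the grasp point (between the pads) lies 8 mm behind it (tip_reach is the distance from the TCP to the fingertips, in m); z points along the fingers, y is the line along which they close (so a half turn about z gives the same grasp; the last joint's range is limited). The gripper opens to 85 mm and grips with 20 to 120 N. Pads are 22 mm wide; open, the fingers measure 114 mm over their backs; the gripper's body (76 mm by 85 mm) begins 54 mm behind the grasp point. The pads swing forward as they close: fully open they stand 13 mm farther back than shut.
Start: joints at [-1.19, 0.332, -0.065, 1.46, 0.022, 1.35, -0.088], TCP at [0.246, 0.575, 0.242] pointing down, gripper open.
Joint ranges: [-2.6, 2.6], [-0.5, 2.12], [-1.47, 1.34], [0.16, 2.42], [-1.27, 4.41], [0.06, 2.06], [-2.6, 2.6]. Speed limits (rad/s): [2.22, 2.22, 2.79, 2.79, 3.14, 3.14, 3.14].

## Interface

Orientations are given as a unit quaternion [x, y, z, w].
In Python, from workcell import get_obs, camera, hand_in, tip_reach gives the robot as it stands. The module is installed in compiled form; this text tells all that it offers.
- The arm moves only by the tool move_arm, never from a script. Its argument "plan" is a list of rows, each an object with "delta_pos": the shift along the tool's x, y, z in m, a list of three; "turn": the turn, a rotation vector about the tool's x, y, z in rad, a list of three; "fingers": the closure, from 0 (fully open) to 1 (shut). A call has 1 to 12 rows; each row is the pose to reach, as a shift and turn from the pose commanded when the call began, along the tool's axes at that moment; what a row does not reach only later rows make up. A row lasts 1/8 s, in which the tool goes at most 62.5 mm and 10.7 degrees, less where a joint would pass 70% of its speed; a pose out of reach is approached as far as the arm can. A call with a gripper value outside its range is refused whole. The fingers move at their own pace and stop on an object; "force" is the grip in N (left out, the last holds). Time passes only in rows, so rows that repeat a pose let the fingers close. It gives the time, the measured TCP pose, the force, the opening and the grip force at its end, in the units of the state.
- get_obs(): the state, without advancing time (a new reading comes with each control period).
- camera(name): name is "side" or "top" or "wrist"; returns a dict with "color" (400x640x3 uint8, red, green, blue), "range_z" (400x640 float32, m along the optical axis (not along the pixel's ray), 0 where there is no reading), "fx", "fy", "cx", "cy" (pixels), "R" (3x3) and "t" (3): a world point X has camera coordinates R X + t; the wrist camera has in their place "tool_from_camera" (4x4, takes a point from camera to tool coordinates, whose origin is the TCP and whose axes are the flange's). Camera axes: x right, y down, z forward; pixel columns grow to the right and rows downward; lengths in m; the calibration is good to about 2 mm. A picture is of the moment at which its call begins: read the wrist's pose just before it.
- hand_in(): hands the job in; it is judged then, once.
The state is a dict: "clock": time; "joint_pos": joint angles; "joint_velocities": joint speeds; "tau": joint torques, N m; "position": TCP position; "ee_rot": TCP orientation; "ft_force": force on the tool from outside, world axes, zero at the start; "torque": the same for the moment, N m; "grip_width": opening from 0.0 (shut) to 1.0 (fully open); "grasp_force": force on a finger pad.
Only numpy, scipy, OpenCV 4.12 (cv2) and the standard library are available. Lean on these libraries where they do the work, as an engineer would, in place of code of your own. Each camera call takes 0.05 s, during which the arm holds its last target. There are 200 camera calls.

## Working session

There is one attempt and no reset: what is moved stays moved. The work goes in short steps, Python scripts to look and compute and a tool call to move; the robot and the scene stay as the last step left them, time stands still between calls to the robot, and variables do not carry over. Pictures are saved under pics/ and viewed, at most 17 in all, crops included, and the job is handed in when it is done.

Besides the shell and the picture viewer there is one more tool, called after "Call:" as name(argument=value, ...) on one line, values as JSON. move_arm: Moves the arm, as the interface text tells. Its arguments: {"type":"object","properties":{"plan":{"type":"array","items":{"type":"object","properties":{"delta_pos":{"type":"array","items":{"type":"number"}},"turn":{"type":"array","items":{"type":"number"}},"fingers":{"type":"number"}}}},"force":{"type":"number"}},"required":["plan"]}

```bash
mkdir -p pics; cat > h.py <<'E'
import numpy as np, cv2, pickle
from workcell import get_obs, camera, hand_in, tip_reach
from scipy.spatial.transform import Rotation as Rn
def snap(n,f):
    o=get_obs(); c=camera(n); cv2.imwrite(f'pics/{f}.png',c['color'][:,:,::-1])
    if n=='wrist':
        T=np.eye(4);T[:3,:3]=Rn.from_quat(o['ee_rot']).as_matrix();T[:3,3]=o['position']
        M=T@c['tool_from_camera']; c['R']=M[:3,:3].T; c['t']=-M[:3,:3].T@M[:3,3]
    pickle.dump(c,open(f'pics/{f}.pkl','wb')); return c
def load(f): return pickle.load(open(f'pics/{f}.pkl','rb'))
def cloud(c):
    z=c['range_z'].astype(float); v,u=np.mgrid[:z.shape[0],:z.shape[1]]
    P=np.stack([(u-c['cx'])/c['fx']*z,(v-c['cy'])/c['fy']*z,z],-1)
    W=(P-c['t'])@c['R']; W[z==0]=np.nan; return W
def rel(pos,yaw_R):
    "delta/turn in current tool axes to go to pos, rotation matrix"
    o=get_obs(); R=Rn.from_quat(o['ee_rot'])
    return (R.inv().apply(np.array(pos)-o['position'])).round(4),(R.inv()*Rn.from_matrix(yaw_R)).as_rotvec().round(4)
E
python3 - <<'E'
from h import *
o=get_obs(); print(o, tip_reach)
for n in('top','side'):
    c=snap(n,n+'0'); print(n,c['R'].round(3).tolist(),c['t'],c['fx'])
E
```

```text
{'clock': 0.0, 'joint_pos': array([-1.18961062,  0.33284812, -0.0646869 ,  1.46097133,  0.02161649,
        1.34987401, -0.08852212]), 'joint_velocities': array([ 9.50670373e-04,  1.08590485e-03,  8.85542460e-06, -1.57227368e-03,
        5.34942684e-04, -6.29969865e-04,  6.86249920e-04]), 'tau': array([-5.04532400e-04, -6.25450802e+01,  4.86546883e-02, -3.91612244e+01,
        1.61372276e-02,  9.95133334e-03,  7.16555263e-06]), 'position': array([0.24543756, 0.57439605, 0.24151639]), 'ee_rot': array([ 2.00528585e-01,  9.79687600e-01, -6.95527337e-04, -9.83245844e-05]), 'ft_force': array([-0.15512031,  0.13188417,  0.14334183]), 'torque': array([ 0.01429237,  0.00100479, -0.00158999]), 'grasp_force': 0.0, 'grip_width': 1.0005515902200655} 0.011
top [[-0.467, -0.884, -0.015], [-0.701, 0.381, -0.603], [0.539, -0.271, -0.797]] [0.11181136 0.47497415 1.55992826] 444.9986877028316
side [[-0.981, 0.193, 0.019], [0.109, 0.631, -0.768], [-0.16, -0.752, -0.64]] [0.53555787 0.10517691 1.92364637] 504.8106178766533
```

View pics/top0.png

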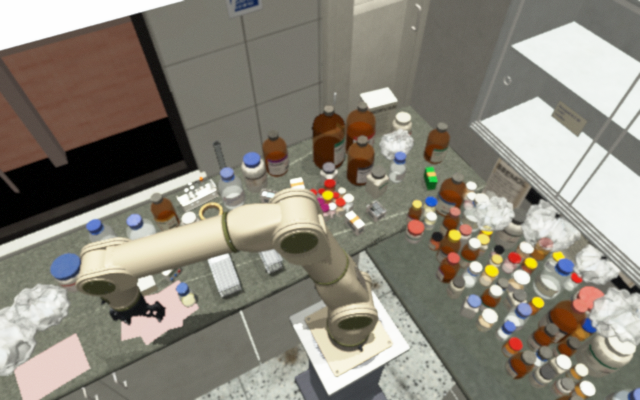

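View pics/side0.png

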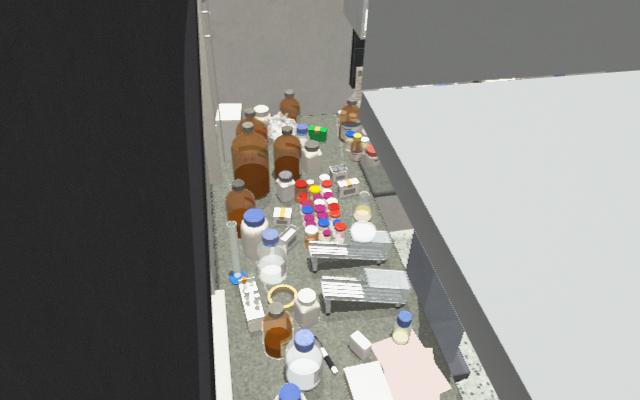

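```bash
python3 - <<'E'
from h import *
c=load('side0');i=c['color'][:,:,::-1]
cv2.imwrite('pics/s1.png',cv2.resize(i[120:270,220:420],None,fx=4,fy=4,interpolation=cv2.INTER_CUBIC))
W=cloud(c)
for u,v in [(283,213),(287,235),(347,184),(340,170),(317,130),(360,340),(372,240),(385,275),(395,280),(310,260),(330,290),(350,296),(320,245)]: print(u,v,W[v,u].round(3))
c=load('top0');i=c['color'][:,:,::-1]
cv2.imwrite('pics/t1.png',cv2.resize(i[150:300,240:440],None,fx=4,fy=4,interpolation=cv2.INTER_CUBIC))
E
```

```text
283 213 [ 0.645 -0.117  0.047]
287 235 [0.649 0.003 0.049]
347 184 [ 0.373 -0.228  0.061]
340 170 [ 0.371 -0.354  0.037]
317 130 [ 0.413 -0.636  0.061]
360 340 [0.51  0.477 0.063]
372 240 [0.385 0.149 0.121]
385 275 [0.384 0.293 0.109]
395 280 [0.356 0.311 0.101]
310 260 [ 0.581  0.088 -0.003]
330 290 [0.558 0.293 0.075]
350 296 [0.501 0.322 0.068]
320 245 [0.549 0.097 0.075]
```

View pics/s1.png

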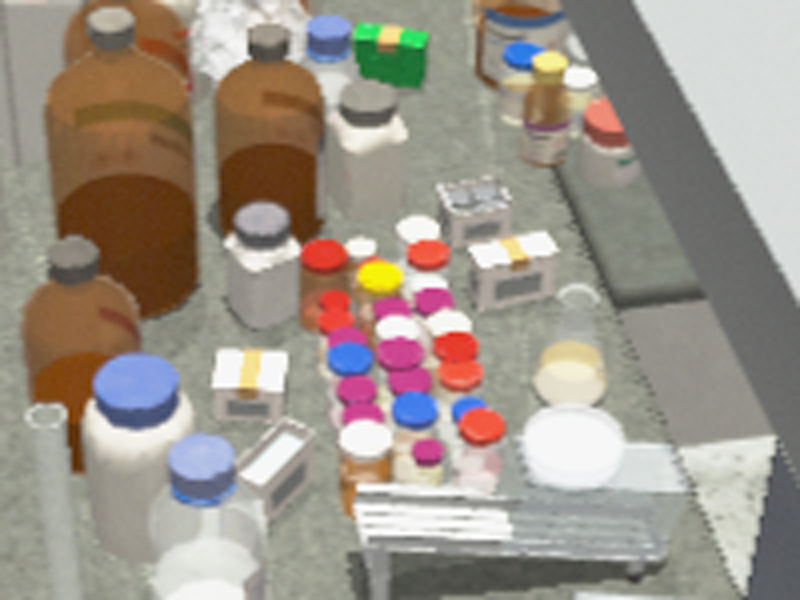

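View pics/t1.png

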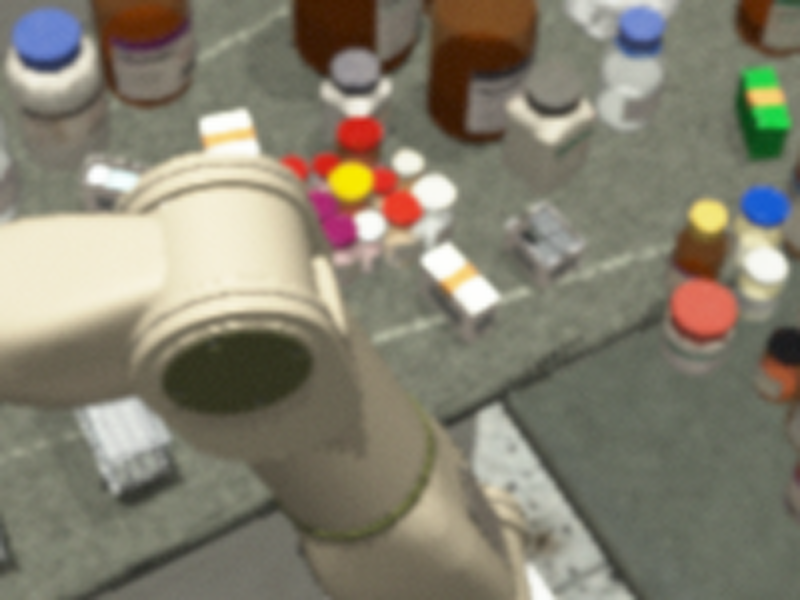

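```bash
python3 - <<'E'
from h import *
c=load('side0');W=cloud(c);I=c['color'].astype(int)
white=(I.min(-1)>120)&(I.max(-1)-I.min(-1)<60)
for n,s,h in [('slO',(.649,.003),.058),('slS',(.373,-.228),.058),('cvS',(.645,-.117),.044),('cvO',(.371,-.354),.044)]:
    m=(np.hypot(W[...,0]-s[0],W[...,1]-s[1])<.06)&(abs(W[...,2]-h)<.007)
    p=W[m]; r=cv2.minAreaRect((p[:,:2]*1000).astype(np.float32)); print(n,len(p),r,np.median(p[:,2]))
# lane ortho
m=(W[...,0]>.25)&(W[...,0]<.65)&(W[...,1]>.0)&(W[...,1]<.45)&(W[...,2]>.01)&(W[...,2]<.2)
H=np.zeros((48,45));
ix=((W[...,0][m]-.25)/.01).astype(int);iy=((W[...,1][m])/.01).astype(int)
np.maximum.at(H,(ix,iy),W[...,2][m]*1000)
print('cols y=0..0.45 ; rows x from .65 down')
for k in range(41,-1,-1): print('%.2f '%(.25+k*.01)+' '.join('%3d'%h for h in H[k,5:42]))
E
```

```text
slO 76 ((645.0471801757812, 1.144500732421875), (87.17460632324219, 37.47951889038086), 45.79955291748047) 0.0554564957513968
slS 141 ((377.33514404296875, -240.06173706054688), (110.64086151123047, 46.656646728515625), 8.440977096557617) 0.0586036608239721
cvS 176 ((646.8172607421875, -122.9932861328125), (59.72148132324219, 63.91433334350586), 78.61100006103516) 0.044808328219222655
cvO 93 ((377.52001953125, -354.9374084472656), (66.20646667480469, 62.17158126831055), 6.021453380584717) 0.04134310132195199
cols y=0..0.45 ; rows x from .65 down
0.66   0   0   0   0   0   0   0   0   0   0   0   0   0   0   0   0   0   0   0   0   0   0   0   0   0   0   0   0   0   0   0   0   0   0   0   0   0
0.65   0   0   0   0   0   0   0   0   0   0   0   0   0   0   0   0   0   0   0   0   0   0   0   0   0   0   0   0   0   0   0   0   0   0   0   0   0
0.64   0   0   0   0   0   0   0   0   0   0   0   0   0   0   0   0   0   0   0   0   0   0   0   0   0   0 129 130 132 133 131 131 124   0   0   0   0
0.63   0   0   0   0   0   0   0   0   0   0   0   0   0   0   0   0   0   0   0   0   0 
[... 5177 characters left out ...]
   0   0   0   0   0   0   0   0   0   0   0   0   0   0   0   0   0   0   0   0   0   0
0.28   0   0   0   0   0   0   0   0   0   0   0   0   0   0   0   0   0   0   0   0   0   0   0   0   0   0   0   0   0   0   0   0   0   0   0   0   0
0.27   0   0   0   0   0   0   0   0   0   0   0   0   0   0   0   0   0   0   0   0   0   0   0   0   0   0   0   0   0   0   0   0   0   0   0   0   0
0.26   0   0   0   0   0   0   0   0   0   0   0   0   0   0   0   0   0   0   0   0   0   0   0   0   0   0   0   0   0   0   0   0   0   0   0   0   0
0.25   0   0   0   0   0   0   0   0   0   0   0   0   0   0   0   0   0   0   0   0   0   0   0   0   0   0   0   0   0   0   0   0   0   0   0   0   0
```

```bash
python3 - <<'E'
from h import *
print(camera('wrist')['tool_from_camera'].round(3))
R=np.array([[-1,0,0],[0,1,0],[0,0,-1.]])
print(rel([.50,.08,.36],R))
W=cloud(load('side0'))
for u,v in [(270,237),(312,230),(295,225),(307,297),(340,228),(326,195),(300,185)]: print(u,v,W[v,u].round(3))
E
```

```text
[[ 0.    -0.949 -0.314  0.08 ]
 [ 1.    -0.     0.001 -0.001]
 [-0.001 -0.314  0.949 -0.133]
 [ 0.     0.     0.     1.   ]]
(array([-0.4283, -0.3548, -0.1179]), array([-1.000e-03, -2.000e-04, -4.038e-01]))
270 237 [0.723 0.155 0.199]
312 230 [0.563 0.024 0.079]
295 225 [ 0.605 -0.092  0.002]
307 297 [0.641 0.349 0.128]
340 228 [0.464 0.03  0.078]
326 195 [ 0.473 -0.16   0.075]
300 185 [ 0.563 -0.223  0.086]
```

Call:
move_arm(plan=[{"delta_pos": [-0.05,-0.03,-0.06],"turn": [0,0,0],"fingers": 0},{"delta_pos": [-0.1,-0.07,-0.11],"turn": [0,0,-0.1],"fingers": 0},{"delta_pos": [-0.428,-0.355,-0.118],"turn": [0,0,-0.404],"fingers": 0},{"delta_pos": [-0.428,-0.355,-0.118],"turn": [0,0,-0.404],"fingers": 0},{"delta_pos": [-0.428,-0.355,-0.118],"turn": [0,0,-0.404],"fingers": 0},{"delta_pos": [-0.428,-0.355,-0.118],"turn": [0,0,-0.404],"fingers": 0},{"delta_pos": [-0.428,-0.355,-0.118],"turn": [0,0,-0.404],"fingers": 0},{"delta_pos": [-0.428,-0.355,-0.118],"turn": [0,0,-0.404],"fingers": 0},{"delta_pos": [-0.428,-0.355,-0.118],"turn": [0,0,-0.404],"fingers": 0},{"delta_pos": [-0.428,-0.355,-0.118],"turn": [0,0,-0.404],"fingers": 0},{"delta_pos": [-0.428,-0.355,-0.118],"turn": [0,0,-0.404],"fingers": 0},{"delta_pos": [-0.428,-0.355,-0.118],"turn": [0,0,-0.404],"fingers": 0}])

```text
clock: 1.65
position: [0.4993, 0.081, 0.36]
ee_rot: [-0.001, 1.0, 0.0, -0.0]
ft_force: [0.3, -0.6, -0.4]
grip_width: 0.998
grasp_force: 0.0
```

```bash
python3 - <<'E'
from h import *
o=get_obs();print(o['clock'],o['position'],o['joint_pos'].round(2)); snap('wrist','w1')
E
```

```text
1.65 [0.49932632 0.08101102 0.36002653] [-0.59  0.02  0.35  1.59 -0.01  1.54  1.33]
```

View pics/w1.png

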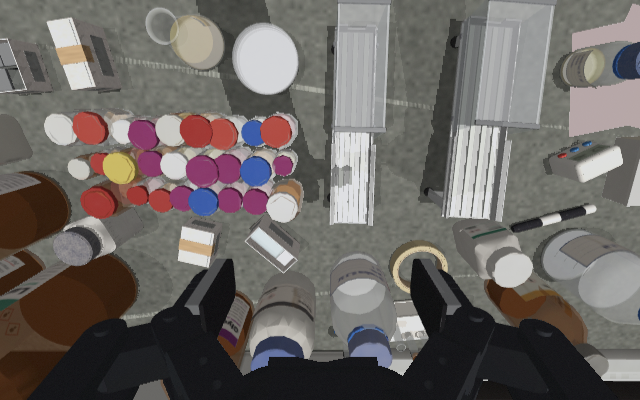

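```bash
python3 - <<'E'
from h import *
c=load('w1');W=cloud(c)
for n,s,h in [('slO',(.645,.001),.058),('slS',(.375,-.228),.058),('cvS',(.645,-.117),.044)]:
    m=(np.hypot(W[...,0]-s[0],W[...,1]-s[1])<.055)&(abs(W[...,2]-h)<.006)
    p=W[m]; r=cv2.minAreaRect((p[:,:2]*1000).astype(np.float32)); print(n,len(p),np.round(r[0],1),np.round(r[1],1),r[2],np.median(p[:,2]),p.min(0).round(3),p.max(0).round(3))
# lanes: cross profile of z along y for few x
for x in (.48,.50,.52,.54,.56):
  for y0,y1 in ((.07,.18),(.22,.37)):
    m=(abs(W[...,0]-x)<.004)&(W[...,1]>y0)&(W[...,1]<y1)&(W[...,2]>.03)
    p=W[m]; b=np.round((p[:,1]-y0)/.004).astype(int)
    print(x,[(round(y0+.004*k,3),int(1000*np.median(p[b==k,2])),int(1000*p[b==k,2].max())) for k in np.unique(b)])
E
```

```text
slO 342 [645.7  -1.1] [82.2 35.4] 45.369850158691406 0.057410404731391626 [ 0.605 -0.041  0.052] [0.686 0.039 0.061]
slS 2057 [ 365.6 -243.7] [82.1 36.4] 8.51322078704834 0.058802801355708194 [ 0.323 -0.264  0.052] [ 0.408 -0.221  0.062]
cvS 1232 [ 647.1 -125.9] [53.1 65.5] 74.64513397216797 0.04524328212508743 [ 0.61  -0.157  0.038] [ 0.685 -0.093  0.048]
0.48 [(np.float64(0.09), 74, 443), (np.float64(0.094), 442, 444), (np.float64(0.098), 439, 443), (np.float64(0.102), 436, 442), (np.float64(0.106), 435, 442), (np.float64(0.11), 433, 442), (np.float64(0.114), 430, 438), (np.float64(0.118), 428, 434), (np.float64(0.122), 426, 429), (np.float64(0.126), 55, 59), (np.float64(0.13), 54, 56), (np.float64(0.134), 58, 60), (np.float64(0.138), 58, 60), (np.float64(0.142), 54, 55), (np.float64(0.146), 64, 71), (np.float64(0.15), 74, 76)]
0.48 [(np.float64(0.256), 75, 78), (np.float64(0.26), 61, 74), (np.float64(0.268), 59, 61), (np.float64(0.272), 59, 62), (np.float64(0.276), 57, 59), (np.float64(0.28), 56, 58), (np.float64(0.284), 57, 61), (np.float64(0.288), 60, 62), (np.float64(0.292), 56
[... 3825 characters left out ...]
3), (np.float64(0.134), 76, 78), (np.float64(0.138), 75, 76), (np.float64(0.142), 72, 87), (np.float64(0.146), 88, 92), (np.float64(0.15), 92, 93)]
0.56 [(np.float64(0.252), 77, 96), (np.float64(0.256), 55, 92), (np.float64(0.264), 78, 80), (np.float64(0.268), 78, 80), (np.float64(0.272), 74, 75), (np.float64(0.276), 74, 78), (np.float64(0.28), 77, 79), (np.float64(0.284), 78, 79), (np.float64(0.288), 74, 75), (np.float64(0.292), 74, 75), (np.float64(0.296), 77, 80), (np.float64(0.3), 77, 80), (np.float64(0.304), 74, 75), (np.float64(0.308), 73, 76), (np.float64(0.312), 77, 79), (np.float64(0.316), 77, 79), (np.float64(0.32), 74, 75), (np.float64(0.324), 83, 92), (np.float64(0.328), 92, 94)]
```

```bash
python3 - <<'E'
from h import *
c=load('w1');i=c['color'][:,:,::-1]
cv2.imwrite('pics/w1c.png',cv2.resize(i[110:260,310:520],None,fx=3.8,fy=3.8,interpolation=cv2.INTER_CUBIC))
E
```

```text
(no output)
```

View pics/w1c.png

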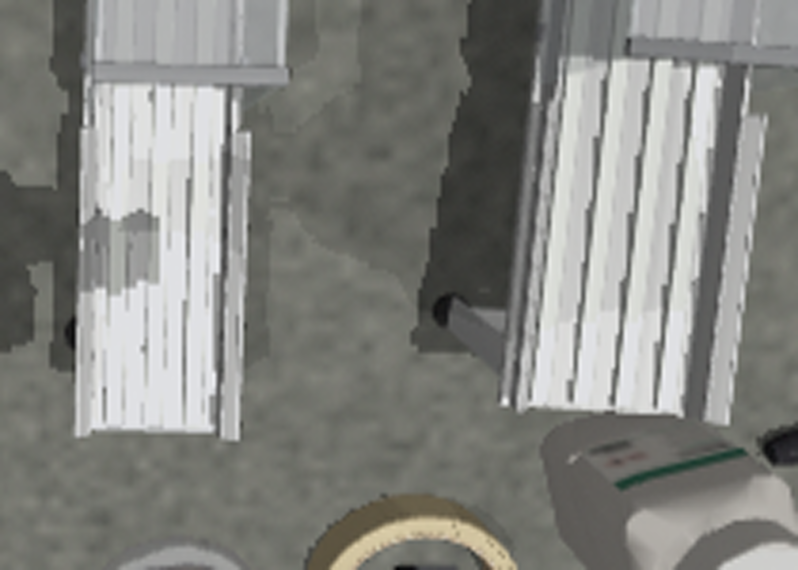

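```bash
python3 - <<'E'
from h import *
W=cloud(load('w1'))
for y0,y1,yc in ((.07,.18,.12),(.22,.37,.292)):
    m=(W[...,0]>.49)&(W[...,0]<.57)&(abs(W[...,1]-yc)<.018)&(W[...,2]>.04)&(W[...,2]<.1)
    p=W[m];  
    hi=p
    A=np.c_[p[:,0]-.52,p[:,1]-yc,np.ones(len(p))]
    for _ in range(3):
        k=np.linalg.lstsq(A,p[:,2],rcond=None)[0]; 
    r=p[:,2]-A@k; A2=A[r>0.5e-3];k=np.linalg.lstsq(A2,p[r>0.5e-3,2],rcond=None)[0]
    print('plane',k, 'x at z=.069', .52+(.069-k[2])/k[0])
    for a in np.arange(.49,.575,.01):
        m=(abs(W[...,0]-a)<.005)&(W[...,1]>y0)&(W[...,1]<y1)&(W[...,2]<.12)
        p=W[m]; q=p[:,2]-np.c_[p[:,0]-.52,p[:,1]-yc,np.ones(len(p))]@k
        g=p[(q>.009)&(q<.025),1]; print(a.round(3),'L inner %.4f  R inner %.4f  outer %.4f %.4f  mid %.4f lip %.4f'%(g[g<yc].max(),g[g>yc].min(),g.min(),g.max(),(g[g<yc].max()+g[g>yc].min())/2,q[q<.03].max()))
E
```

```text
plane [ 0.22363518 -0.0012243   0.06749817] x at z=.069 0.5267155374993054
0.49 L inner 0.0971  R inner 0.1452  outer 0.0914 0.1517  mid 0.1212 lip 0.0175
0.5 L inner 0.0972  R inner 0.1453  outer 0.0915 0.1517  mid 0.1212 lip 0.0170
0.51 L inner 0.0958  R inner 0.1452  outer 0.0915 0.1506  mid 0.1205 lip 0.0177
0.52 L inner 0.0959  R inner 0.1446  outer 0.0915 0.1508  mid 0.1202 lip 0.0173
0.53 L inner 0.0960  R inner 0.1446  outer 0.0902 0.1509  mid 0.1203 lip 0.0171
0.54 L inner 0.0960  R inner 0.1447  outer 0.0903 0.1497  mid 0.1203 lip 0.0169
0.55 L inner 0.0960  R inner 0.1447  outer 0.0903 0.1499  mid 0.1204 lip 0.0184
0.56 L inner 0.0946  R inner 0.1437  outer 0.0903 0.1502  mid 0.1192 lip 0.0170
0.57 L inner 0.0947  R inner 0.1437  outer 0.0903 0.1502  mid 0.1192 lip 0.0180
plane [ 0.22324543 -0.01523753  0.06923587] x at z=.069 0.5189434513373229
0.49 L inner 0.2613  R inner 0.3275  outer 0.2550 0.3349  mid 0.2944 lip 0.0179
0.5 L inner 0.2605  R inner 0.3261  outer 0.2547 0.3332  mid 0.2933 lip 0.0175
0.51 L inner 0.2593  R inner 0.3263  outer 0.2537 0.3327  mid 0.2928 lip 0.0181
0.52 L inner 0.2605  R inner 0.3249  outer 0.2536 0.3330  mid 0.2927 lip 0.0182
0.53 L inner 0.2589  R inner 0.3251  outer 0.2526 0.3314  mid 0.2920 lip 0.0177
0.54 L inner 0.2583  R inner 0.3240  outer 0.2516 0.3304  mid 0.2911 lip 0.0172
0.55 L inner 0.2573  R inner 0.3228  outer 0.2504 0.3303  mid 0.2901 lip 0.0178
0.56 L inner 0.2560  R inner 0.3230  outer 0.2508 0.3297  mid 0.2895 lip 0.0176
0.57 L inner 0.2563  R inner 0.3218  outer 0.2500 0.3286  mid 0.2891 lip 0.0172
```

```bash
python3 - <<'E'
from h import *
P=np.vstack([cloud(load(f)).reshape(-1,3) for f in('w1','side0')]); P=P[np.isfinite(P[:,0])]
def near(cx,cy,yaw,z0,rx=.11,ry=.11):
    d=P[:,:2]-[cx,cy]; a=d@[np.cos(yaw),np.sin(yaw)]; b=d@[-np.sin(yaw),np.cos(yaw)]
    m=(abs(a)<rx)&(abs(b)<ry)&(P[:,2]>z0)&(P[:,2]<.3)
    q=np.c_[a,b,P[:,2]][m]; g={}
    for r in q:
        k=(round(r[0]/.02)*2,round(r[1]/.02)*2); g[k]=max(g.get(k,0),r[2])
    return g
# long axis a rows, closing axis b columns (cm), max height mm
for n,a in {'slO':(.6455,-.001,np.radians(45.4)),'cvS':(.647,-.126,np.radians(-15.4)),'slS':(.3656,-.2437,np.radians(8.5)),}.items():
    g=near(*a,.015); print(n)
    for i in range(10,-11,-2): print('%4d|'%i,' '.join('%4d'%int(1000*g.get((i,j),0)) for j in range(-10,11,2)))
E
```

```text
slO
  10|  184  185  183  184  146    0  126  140  139   79    0
   8|  180  182  184  182  148    0    0    0    0    0    0
   6|  148  180  180  179  135    0    0    0    0    0    0
   4|    0  135  138  129   60   60   61    0    0    0   79
   2|    0    0    0    0   60   49   60    0    0    0   97
   0|    0    0    0    0   62   50   59    0    0   82    0
  -2|    0    0    0    0   60   49   62    0   87   89   91
  -4|   35   28    0    0   64   63   60   80   88   90   88
  -6|   49   53   51    0    0    0   72   77   86   87   85
  -8|   50   53   49   48    0   71   78   76   80   84   83
 -10|   49   50   48    0   79   83   83   79   83   85   84
cvS
  10|  222    0    0    0    0    0    0  173  184  184  176
   8|    0    0    0    0    0    0    0    0  159  156    0
   6|    0    0    0    0    0    0    0    0    0    0    0
   4|    0    0    0    0   45   46   45    0    0    0    0
   2|  121    0    0    0   47   51   53   40    0    0    0
   0|  114    0    0    0   49   50   53   51    0    0    0
  -2|    0    0    0    0   49   50   49   43    0    0
[... 224 characters left out ...]
   87   83   78   76   84
slS
  10|    0    0   81   87   86   85   84   76   79   80   81
   8|    0    0   80   82   82   83   83   67   63   61   70
   6|    0    0    0   81   78   77   65    0    0    0    0
   4|    0   29    0    0   61   61   63    0    0    0    0
   2|   48   46    0    0   61   65   64    0    0    0    0
   0|   43   47    0    0   61   65   67    0    0    0    0
  -2|   48   46    0    0   61   63   63    0    0    0    0
  -4|   46   47    0    0   60   62   62    0    0    0    0
  -6|    0    0    0    0    0    0    0    0    0    0    0
  -8|    0    0    0    0    0    0    0    0    0    0    0
 -10|    0    0    0    0    0    0    0    0    0    0    0
```

```bash
python3 - <<'E'
from h import *
P=np.vstack([cloud(load(f)).reshape(-1,3) for f in('w1','side0')]); P=P[np.isfinite(P[:,0])]
yaw=np.radians(45.4); d=P[:,:2]-[.6455,-.001]; a=d@[np.cos(yaw),np.sin(yaw)]; b=d@[-np.sin(yaw),np.cos(yaw)]
m=(a>.02)&(a<.15)&(b<.0)&(b>-.15)&(P[:,2]>.07)&(P[:,2]<.25)
q=np.c_[a,b,P[:,2]][m]
for z in np.arange(.07,.2,.02):
    s=q[(q[:,2]>=z)&(q[:,2]<z+.02)]
    if len(s): print(z.round(2),len(s),'min a',s[:,0].min().round(3),'bmax',s[:,1].max().round(3), (lambda c:(np.round(c[0],3),round(c[1],3)))(cv2.minEnclosingCircle(s[:,:2].astype(np.float32))), 'overlap w body(a<.045,b>-.045):',((s[:,0]<.045)&(s[:,1]>-.045)).sum())
m=(a<.05)&(a>-.06)&(b>.02)&(b<.08)&(P[:,2]>.03)
for k in np.arange(-.06,.05,.01):
    s=m&(a>=k)&(a<k+.01)&((b>.025)); print(k.round(2), b[s].min().round(3) if s.any() else None, P[s,2].max().round(3) if s.any() else None)
R=lambda yaw:np.array([[np.sin(yaw),np.cos(yaw),0],[-np.cos(yaw),np.sin(yaw),0],[0,0,-1.]]) 
E
```

```text
0.07 740 min a 0.023 bmax -0.016 (array([ 0.079, -0.081]), 0.074) overlap w body(a<.045,b>-.045): 0
0.09 998 min a 0.023 bmax -0.016 (array([ 0.078, -0.078]), 0.075) overlap w body(a<.045,b>-.045): 0
0.11 1074 min a 0.023 bmax -0.018 (array([ 0.079, -0.081]), 0.075) overlap w body(a<.045,b>-.045): 0
0.13 1753 min a 0.02 bmax -0.02 (array([ 0.08 , -0.086]), 0.074) overlap w body(a<.045,b>-.045): 0
0.15 651 min a 0.021 bmax -0.031 (array([ 0.075, -0.09 ]), 0.071) overlap w body(a<.045,b>-.045): 0
0.17 885 min a 0.023 bmax -0.031 (array([ 0.074, -0.094]), 0.074) overlap w body(a<.045,b>-.045): 0
0.19 1 min a 0.041 bmax -0.149 (array([ 0.041, -0.149]), 0.0) overlap w body(a<.045,b>-.045): 0
-0.06 0.034 0.087
-0.05 0.041 0.087
-0.04 0.05 0.089
-0.03 0.054 0.088
-0.02 0.06 0.085
-0.01 0.072 0.082
0.0 None None
0.01 None None
0.02 None None
0.03 None None
0.04 None None
```

```bash
cat >> h.py <<'E'
def Rt(yaw,tilt=0):
    "tool pose gripping a carton whose long axis (own x) has this yaw; tool y = carton y, tool z = -carton z; tilt = slope up along x"
    C=Rn.from_euler('ZY',[yaw,-tilt]).as_matrix(); x,y,z=C.T
    return np.c_[-x,y,-z]
E
python3 - <<'E'
from h import *
print(rel([.641,-.005,.16],Rt(np.radians(45.4))))
E
```

```text
(array([-0.1417, -0.0867,  0.1999]), array([ 5.000e-04, -5.000e-04, -7.904e-01]))
```

Call:
move_arm(plan=[{"delta_pos": [-0.06,-0.04,0],"turn": [0,0,-0.18],"fingers": 0.42},{"delta_pos": [-0.11,-0.07,0],"turn": [0,0,-0.36],"fingers": 0.42},{"delta_pos": [-0.1417,-0.0867,0],"turn": [0,0,-0.54],"fingers": 0.42},{"delta_pos": [-0.1417,-0.0867,0],"turn": [0,0,-0.72],"fingers": 0.42},{"delta_pos": [-0.1417,-0.0867,0.05],"turn": [0,0,-0.79],"fingers": 0.42},{"delta_pos": [-0.1417,-0.0867,0.1],"turn": [0,0,-0.79],"fingers": 0.42},{"delta_pos": [-0.1417,-0.0867,0.15],"turn": [0,0,-0.79],"fingers": 0.42},{"delta_pos": [-0.1417,-0.0867,0.2],"turn": [0,0,-0.79],"fingers": 0.42},{"delta_pos": [-0.1417,-0.0867,0.2],"turn": [0,0,-0.79],"fingers": 0.42},{"delta_pos": [-0.1417,-0.0867,0.2],"turn": [0,0,-0.79],"fingers": 0.42}])

```text
clock: 2.95
position: [0.6423, -0.0058, 0.1625]
ee_rot: [-0.385, 0.923, -0.0, 0.001]
ft_force: [1.6, -0.5, 0.5]
grip_width: 0.581
grasp_force: 0.0
```

```bash
python3 - <<'E'
from h import *
c=snap('wrist','w2'); o=get_obs();W=cloud(c)
print(o['position'],o['joint_pos'].round(2),o['grip_width'],rel([.641,-.005,.04],Rt(np.radians(45.4))))
m=(np.hypot(W[...,0]-.6455,W[...,1]+.001)<.05)&(abs(W[...,2]-.058)<.006)
print(cv2.minAreaRect((W[m][:,:2]*1000).astype(np.float32)))
E
```

```text
[ 0.64270576 -0.00603076  0.16303395] [-0.35  0.43  0.38  1.53 -0.17  1.2   2.42] 0.5771567120430475 (array([0.0008, 0.0022, 0.123 ]), array([-0.0022,  0.0029, -0.0015]))
((645.174072265625, -1.2321319580078125), (82.10198974609375, 34.101715087890625), 45.9114990234375)
```

View pics/w2.png

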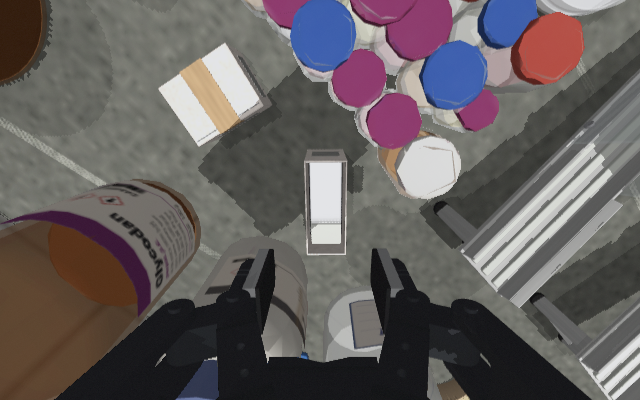

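Call:
move_arm(plan=[{"delta_pos": [0,0,0.04],"turn": [0,0,0],"fingers": 0.42},{"delta_pos": [0,0,0.08],"turn": [0,0,0],"fingers": 0.42},{"delta_pos": [0,0,0.105],"turn": [0,0,0],"fingers": 0.42},{"delta_pos": [0,0,0.12],"turn": [0,0,0],"fingers": 0.42},{"delta_pos": [0,0,0.12],"turn": [0,0,0],"fingers": 0.42},{"delta_pos": [0,0,0.12],"turn": [0,0,0],"fingers": 0.42}])

```text
clock: 3.75
position: [0.6425, -0.0065, 0.0421]
ee_rot: [-0.385, 0.923, -0.0, 0.001]
ft_force: [0.5, 0.6, 0.0]
grip_width: 0.579
grasp_force: 0.0
```

Call:
move_arm(plan=[{"delta_pos": [0,0,0],"turn": [0,0,0],"fingers": 0.8},{"delta_pos": [0,0,0],"turn": [0,0,0],"fingers": 0.8},{"delta_pos": [0,0,0],"turn": [0,0,0],"fingers": 0.8},{"delta_pos": [0,0,0],"turn": [0,0,0],"fingers": 0.8},{"delta_pos": [0,0,0],"turn": [0,0,0],"fingers": 0.8},{"delta_pos": [0,0,0],"turn": [0,0,0],"fingers": 0.8}], force=30)

```text
clock: 4.5
position: [0.6422, -0.0065, 0.0417]
ee_rot: [-0.385, 0.923, -0.0, 0.001]
ft_force: [-1.7, 0.3, 6.4]
grip_width: 0.394
grasp_force: 33.7
```

Call:
move_arm(plan=[{"delta_pos": [0,0,-0.02],"turn": [0,0,0],"fingers": 0.8},{"delta_pos": [0,0,-0.07],"turn": [0,0,0],"fingers": 0.8},{"delta_pos": [0,0,-0.12],"turn": [0,0,0],"fingers": 0.8},{"delta_pos": [0,0,-0.17],"turn": [0,0,0],"fingers": 0.8},{"delta_pos": [0,0,-0.22],"turn": [0,0,0],"fingers": 0.8},{"delta_pos": [0,0,-0.22],"turn": [0,0,0],"fingers": 0.8}])

```text
clock: 5.25
position: [0.643, -0.007, 0.2663]
ee_rot: [-0.385, 0.923, -0.001, 0.004]
ft_force: [-0.5, 0.3, -1.7]
grip_width: 0.391
grasp_force: 32.9
```

```bash
cat >> h.py <<'E'
def place(load,yaw,a,h,up,tilt=.22):
    "delta/turn to bring the carton (centre a ahead of TCP on own x, underside h below) to up m above the glide"
    C=Rn.from_euler('ZY',[yaw,-tilt]).as_matrix()
    p=np.array(load)+C@np.array([-a,0,h+up]); d,t=rel(p,Rt(yaw,tilt)); return p.round(4),d,t
E
python3 - <<'E'
from h import *
o=get_obs(); print(o['position'],o['grip_width'],o['ft_force'],o['joint_pos'].round(2))
for up in(.10,.003): print(place((.524,.120,.069),-.02,.006,.0417,up))
E
```

```text
[ 0.64298479 -0.00702191  0.26626092] 0.39136059756492836 [-0.47156794  0.29704504 -1.73299092] [-0.36  0.37  0.4   1.4  -0.14  1.39  2.4 ]
(array([0.4872, 0.1207, 0.206 ]), array([0.0193, 0.2009, 0.0591]), array([ 0.0867, -0.1996,  0.8065]))
(array([0.5084, 0.1203, 0.1113]), array([0.0053, 0.1861, 0.1539]), array([ 0.0867, -0.1996,  0.8065]))
```

Call:
move_arm(plan=[{"delta_pos": [0.002,0.03,0],"turn": [0.015,-0.035,0.14],"fingers": 0.8},{"delta_pos": [0.005,0.07,0],"turn": [0.03,-0.07,0.29],"fingers": 0.8},{"delta_pos": [0.009,0.11,0.01],"turn": [0.047,-0.11,0.44],"fingers": 0.8},{"delta_pos": [0.014,0.15,0.02],"turn": [0.065,-0.15,0.6],"fingers": 0.8},{"delta_pos": [0.0193,0.19,0.04],"turn": [0.08,-0.185,0.745],"fingers": 0.8},{"delta_pos": [0.0193,0.2009,0.0591],"turn": [0.0867,-0.1996,0.8065],"fingers": 0.8},{"delta_pos": [0.0193,0.2009,0.0591],"turn": [0.0867,-0.1996,0.8065],"fingers": 0.8},{"delta_pos": [0.0193,0.2009,0.0591],"turn": [0.0867,-0.1996,0.8065],"fingers": 0.8},{"delta_pos": [0.0193,0.2009,0.0591],"turn": [0.0867,-0.1996,0.8065],"fingers": 0.8}])

```text
clock: 6.38
position: [0.486, 0.1204, 0.202]
ee_rot: [0.01, 0.994, -0.001, 0.106]
ft_force: [-0.4, -0.3, -1.6]
grip_width: 0.395
grasp_force: 32.7
```

```bash
python3 - <<'E'
from h import *
snap('wrist','w3');snap('side','s3')
o=get_obs(); print(o['clock'],o['position'],o['grip_width'],o['joint_pos'].round(2))
for up in(.10,.003): print(place((.524,.120,.069),-.02,.006,.0417,up))
E
```

```text
6.475 [0.48571266 0.12065552 0.20166256] 0.39428062010711057 [-0.69 -0.07  0.29  2.02  0.13  1.01  1.09]
(array([0.4872, 0.1207, 0.206 ]), array([-0.0024,  0.0001, -0.0039]), array([-0.0009, -0.0078,  0.    ]))
(array([0.5084, 0.1203, 0.1113]), array([-0.0031,  0.0002,  0.0931]), array([-0.0009, -0.0078,  0.    ]))
```

View pics/w3.png

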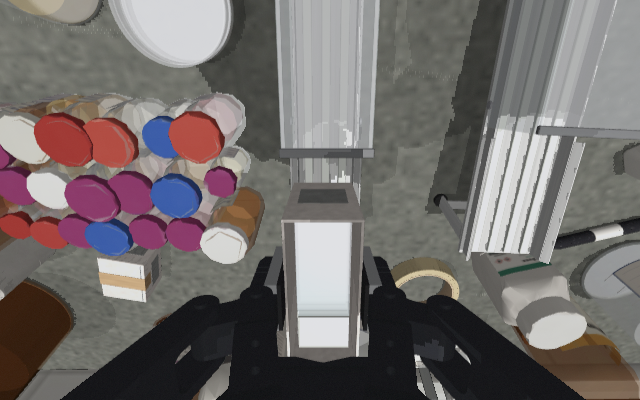

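Call:
move_arm(plan=[{"delta_pos": [-0.003,0,0.04],"turn": [0,-0.008,0],"fingers": 0.8},{"delta_pos": [-0.003,0,0.07],"turn": [0,-0.008,0],"fingers": 0.8},{"delta_pos": [-0.003,0,0.083],"turn": [0,-0.008,0],"fingers": 0.8},{"delta_pos": [-0.003,0,0.089],"turn": [0,-0.008,0],"fingers": 0.8},{"delta_pos": [-0.003,0,0.092],"turn": [0,-0.008,0],"fingers": 0.8},{"delta_pos": [-0.003,0,0.092],"turn": [0,-0.008,0],"fingers": 0.8},{"delta_pos": [-0.003,0,0.092],"turn": [0,-0.008,0],"fingers": 0.8}])

```text
clock: 7.35
position: [0.5076, 0.1208, 0.1126]
ee_rot: [0.01, 0.994, -0.001, 0.11]
ft_force: [-0.5, -0.1, -2.1]
grip_width: 0.392
grasp_force: 32.7
```

```bash
python3 - <<'E'
from h import *
o=get_obs(); print(o['position'],o['ft_force'],place((.524,.120,.069),-.02,.006,.0417,.003))
c=snap('side','s4'); i=c['color'][:,:,::-1]
cv2.imwrite('pics/s4c.png',cv2.resize(i[190:310,270:430],None,fx=5,fy=5,interpolation=cv2.INTER_CUBIC))
E
```

```text
[0.50759771 0.12080499 0.11255969] [-0.5481339  -0.05028017 -2.11573776] (array([0.5084, 0.1203, 0.1113]), array([-0.0005, -0.0005,  0.0014]), array([-0.0003,  0.0006,  0.0007]))
```

View pics/s4c.png

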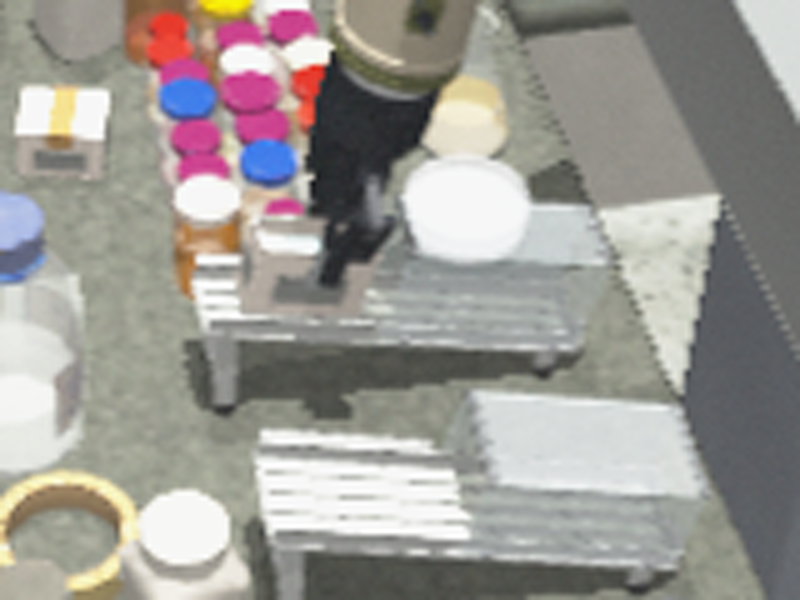

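Call:
move_arm(plan=[{"delta_pos": [0,0,0.002],"turn": [0,0,0],"fingers": 0.8},{"delta_pos": [0,0,0.003],"turn": [0,0,0],"fingers": 0.8},{"delta_pos": [0,0,0.003],"turn": [0,0,0],"fingers": 0.3},{"delta_pos": [0,0,0.003],"turn": [0,0,0],"fingers": 0.3},{"delta_pos": [0,0,0.003],"turn": [0,0,0],"fingers": 0.3},{"delta_pos": [0,0,0.003],"turn": [0,0,0],"fingers": 0.3},{"delta_pos": [0,0,0.003],"turn": [0,0,0],"fingers": 0.3},{"delta_pos": [0,0,0.003],"turn": [0,0,0],"fingers": 0.3}])

```text
clock: 8.4
position: [0.508, 0.1206, 0.109]
ee_rot: [0.01, 0.994, -0.002, 0.11]
ft_force: [-0.8, -1.4, 0.2]
grip_width: 0.699
grasp_force: 0.0
```

Call:
move_arm(plan=[{"delta_pos": [0,0,-0.05],"turn": [0,0,0],"fingers": 0.3},{"delta_pos": [0,0,-0.1],"turn": [0,0,0],"fingers": 0.3},{"delta_pos": [0,0,-0.15],"turn": [0,0,0],"fingers": 0.3},{"delta_pos": [0,0,-0.15],"turn": [0,0,0],"fingers": 0.3}])

```text
clock: 8.9
position: [0.4765, 0.1222, 0.2594]
ee_rot: [0.01, 0.994, 0.0, 0.113]
ft_force: [-0.2, 0.3, -1.0]
grip_width: 0.7
grasp_force: 0.0
```

```bash
python3 - <<'E'
from h import *
c=snap('wrist','w5'); o=get_obs(); print(o['clock'],o['position'],o['ft_force'])
print(rel([.42,-.22,.32],Rt(np.radians(8.5))), o['joint_pos'].round(2))
E
```

```text
8.95 [0.47583349 0.12178876 0.25693217] [-0.22027133 -0.56406851 -1.22781116]
(array([ 0.034 , -0.3427, -0.0728]), array([-0.0176,  0.2222, -0.1669])) [-0.71 -0.15  0.28  1.96  0.15  1.13  1.07]
```

View pics/w5.png

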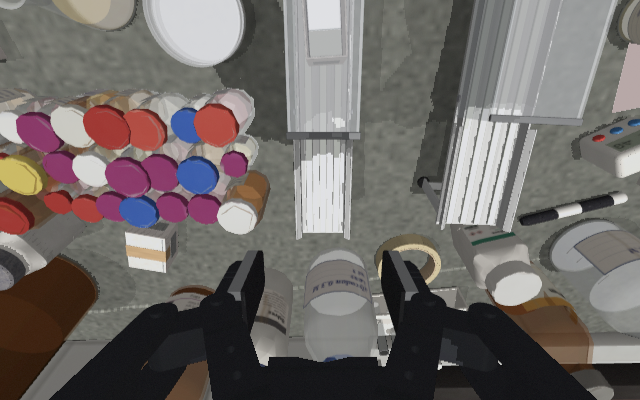

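```bash
python3 - <<'E'
from h import *
print(rel([.42,-.28,.36],Rt(np.radians(8.5))))
E
```

```text
(array([ 0.0241, -0.4027, -0.1116]), array([-0.0176,  0.2222, -0.1669]))
```

Call:
move_arm(plan=[{"delta_pos": [0,0,-0.05],"turn": [0,0.1,0],"fingers": 0.2},{"delta_pos": [0.0241,-0.4027,-0.1116],"turn": [-0.0176,0.2222,-0.1669],"fingers": 0.2},{"delta_pos": [0.0241,-0.4027,-0.1116],"turn": [-0.0176,0.2222,-0.1669],"fingers": 0.2},{"delta_pos": [0.0241,-0.4027,-0.1116],"turn": [-0.0176,0.2222,-0.1669],"fingers": 0.2},{"delta_pos": [0.0241,-0.4027,-0.1116],"turn": [-0.0176,0.2222,-0.1669],"fingers": 0.2},{"delta_pos": [0.0241,-0.4027,-0.1116],"turn": [-0.0176,0.2222,-0.1669],"fingers": 0.2},{"delta_pos": [0.0241,-0.4027,-0.1116],"turn": [-0.0176,0.2222,-0.1669],"fingers": 0.2},{"delta_pos": [0.0241,-0.4027,-0.1116],"turn": [-0.0176,0.2222,-0.1669],"fingers": 0.2},{"delta_pos": [0.0241,-0.4027,-0.1116],"turn": [-0.0176,0.2222,-0.1669],"fingers": 0.2},{"delta_pos": [0.0241,-0.4027,-0.1116],"turn": [-0.0176,0.2222,-0.1669],"fingers": 0.2}])

```text
clock: 10.2
position: [0.4197, -0.2795, 0.3582]
ee_rot: [-0.074, 0.997, -0.001, -0.003]
ft_force: [-0.4, 0.1, 0.4]
grip_width: 0.802
grasp_force: 0.0
```

```bash
python3 - <<'E'
from h import *
c=snap('wrist','w6'); o=get_obs(); print(o['clock'],o['position'],o['joint_pos'].round(2)); W=cloud(c)
for n,s,h in [('slS',(.3656,-.2437),.058),('cvO',(.3775,-.355),.044)]:
    m=(np.hypot(W[...,0]-s[0],W[...,1]-s[1])<.055)&(abs(W[...,2]-h)<.006)
    p=W[m]; r=cv2.minAreaRect((p[:,:2]*1000).astype(np.float32)); print(n,len(p),np.round(r[0],1),np.round(r[1],1),r[2],np.median(p[:,2]))
P=W[np.isfinite(W[...,0])]
for cx,cy,yaw in ((.3656,-.2437,np.radians(8.5)),(.3775,-.355,np.radians(6))):
    d=P[:,:2]-[cx,cy]; a=d@[np.cos(yaw),np.sin(yaw)]; b=d@[-np.sin(yaw),np.cos(yaw)]
    for i in np.arange(.1,-.11,-.02): print(' '.join('%4d'%(1000*max(P[(abs(a-i)<.01)&(abs(b-j)<.01),2],default=0)) for j in np.arange(-.1,.11,.02)))
    print()
E
```

```text
10.25 [ 0.41987734 -0.27906324  0.35841997] [-0.37 -0.01  0.88  1.61  0.01  1.54  2.22]
slS 1551 [ 365.4 -244.2] [82.2 34.6] 7.4345479011535645 0.05904982249135005
cvO 511 [ 378.1 -355.8] [63.9 52.5] 5.641380310058594 0.03904039860405063
   3    2   81   81   81   82   81   76   78   79   80
   3    3   82   82   82   82   82   68   61   62   75
 420  424   58   80  424  424  421    3    2    4    3
 436  440  441  441  441  436  437    3    3    3    3
  46  430  442  442  441   61   60    3    3    3    4
  39   47    3    3   60   62   61    3    3    2    4
  40   46    3    3   60   61   60    3    3    3    3
  45   45    3    3   60   60   60    3    3    3    3
   3    3    3    3    3    3    3    3    3    3    3
   3    3    3    3    3    4    3    3    3    3    4
   3    3    4    3    2    2    2    0    0   -5   -9

 141  141  141  139    3    3    3    2   81   82   82
 140  140  140  139    3    3    3    3   82   82   82
 135  140  138  102    2  420  428  426   75   80  424
   3    3    3    3   46  436  436  440  442  442  440
   3    3    3    3   46   39   46    4    3  442   61
   3    3    3    3   45   40   47    3    3    3   61
   3    3    3    2   46   40   46    3    3    3   61
   3    3    3    3   46   45   45    2    3    3   60
   2    3    3    3    2    3    3    3    3    3    3
  81   62    3    3    3    3    3    3    3    3    3
 131  130    3    4    3    3    3    4    3    2    2
```

View pics/w6.png

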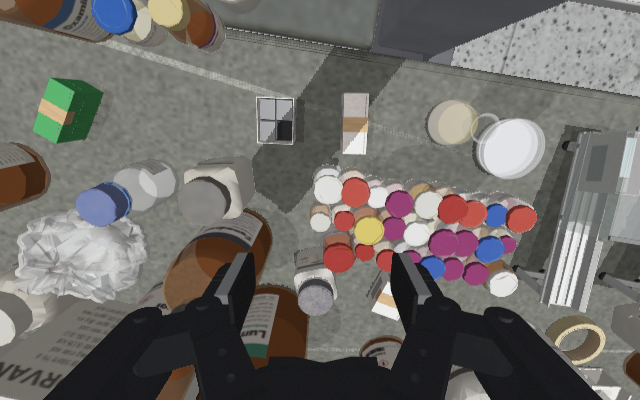

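```bash
python3 - <<'E'
from h import *
print(rel([.3595,-.245,.16],Rt(np.radians(7.4))))
E
```

```text
(array([0.0537, 0.0429, 0.1986]), array([-0.001 , -0.0048,  0.0203]))
```

Call:
move_arm(plan=[{"delta_pos": [0.027,0.021,0.03],"turn": [0,-0.005,0.02],"fingers": 0.42},{"delta_pos": [0.0537,0.0429,0.08],"turn": [0,-0.005,0.02],"fingers": 0.42},{"delta_pos": [0.0537,0.0429,0.13],"turn": [0,-0.005,0.02],"fingers": 0.42},{"delta_pos": [0.0537,0.0429,0.18],"turn": [0,-0.005,0.02],"fingers": 0.42},{"delta_pos": [0.0537,0.0429,0.2],"turn": [0,-0.005,0.02],"fingers": 0.42},{"delta_pos": [0.0537,0.0429,0.2],"turn": [0,-0.005,0.02],"fingers": 0.42},{"delta_pos": [0.0537,0.0429,0.2],"turn": [0,-0.005,0.02],"fingers": 0.42},{"delta_pos": [0.0537,0.0429,0.2],"turn": [0,-0.005,0.02],"fingers": 0.42}])

```text
clock: 11.25
position: [0.3603, -0.2461, 0.1605]
ee_rot: [-0.064, 0.998, -0.001, 0.002]
ft_force: [0.1, 0.8, 0.5]
grip_width: 0.579
grasp_force: 0.0
```

```bash
python3 - <<'E'
from h import *
o=get_obs(); print(o['position'],o['grip_width'],o['joint_pos'].round(2),rel([.3595,-.245,.041],Rt(np.radians(7.4))))
E
```

```text
[ 0.36031706 -0.24609971  0.16046922] 0.5793486682660922 [-0.41 -0.1   0.89  2.08  0.08  1.12  2.14] (array([0.0011, 0.0014, 0.1195]), array([-0.0019,  0.0035, -0.0006]))
```

Call:
move_arm(plan=[{"delta_pos": [0.001,0.001,0.04],"turn": [0,0,0],"fingers": 0.42},{"delta_pos": [0.001,0.001,0.08],"turn": [0,0,0],"fingers": 0.42},{"delta_pos": [0.001,0.001,0.105],"turn": [0,0,0],"fingers": 0.42},{"delta_pos": [0.001,0.001,0.12],"turn": [0,0,0],"fingers": 0.42},{"delta_pos": [0.001,0.001,0.12],"turn": [0,0,0],"fingers": 0.42},{"delta_pos": [0.001,0.001,0.12],"turn": [0,0,0],"fingers": 0.42},{"delta_pos": [0.001,0.001,0.12],"turn": [0,0,0],"fingers": 0.8},{"delta_pos": [0.001,0.001,0.12],"turn": [0,0,0],"fingers": 0.8},{"delta_pos": [0.001,0.001,0.12],"turn": [0,0,0],"fingers": 0.8},{"delta_pos": [0.001,0.001,0.12],"turn": [0,0,0],"fingers": 0.8},{"delta_pos": [0.001,0.001,0.12],"turn": [0,0,0],"fingers": 0.8}])

```text
clock: 12.62
position: [0.3594, -0.2455, 0.0403]
ee_rot: [-0.064, 0.998, -0.001, 0.002]
ft_force: [-0.9, 1.3, 7.1]
grip_width: 0.393
grasp_force: 34.6
```

Call:
move_arm(plan=[{"delta_pos": [0,0,-0.02],"turn": [0,0,0],"fingers": 0.8},{"delta_pos": [0,0,-0.07],"turn": [0,0,0],"fingers": 0.8},{"delta_pos": [0,0,-0.12],"turn": [0,0,0],"fingers": 0.8},{"delta_pos": [0,0,-0.17],"turn": [0,0,0],"fingers": 0.8},{"delta_pos": [0,0,-0.22],"turn": [0,0,0],"fingers": 0.8},{"delta_pos": [0,0,-0.22],"turn": [0,0,0],"fingers": 0.8}])

```text
clock: 13.38
position: [0.3596, -0.2458, 0.2626]
ee_rot: [-0.064, 0.998, -0.001, 0.004]
ft_force: [1.6, -0.1, -3.2]
grip_width: 0.393
grasp_force: 33.4
```

```bash
python3 - <<'E'
from h import *
for up in(.10,.003): print(place((.524,.120,.069),-.02,.006,.041,up))
E
```

```text
(array([0.4874, 0.1207, 0.2053]), array([-0.173 ,  0.3474,  0.058 ]), array([ 0.0146, -0.2111,  0.1474]))
(array([0.5085, 0.1203, 0.1106]), array([-0.1931,  0.3445,  0.1528]), array([ 0.0146, -0.2111,  0.1474]))
```

Call:
move_arm(plan=[{"delta_pos": [-0.02,0.04,0],"turn": [0,-0.04,0.03],"fingers": 0.8},{"delta_pos": [-0.045,0.09,0],"turn": [0,-0.08,0.05],"fingers": 0.8},{"delta_pos": [-0.07,0.14,0],"turn": [0.005,-0.12,0.08],"fingers": 0.8},{"delta_pos": [-0.095,0.19,0],"turn": [0.008,-0.15,0.1],"fingers": 0.8},{"delta_pos": [-0.12,0.24,0],"turn": [0.01,-0.18,0.12],"fingers": 0.8},{"delta_pos": [-0.145,0.29,0.01],"turn": [0.0146,-0.21,0.147],"fingers": 0.8},{"delta_pos": [-0.165,0.33,0.04],"turn": [0.0146,-0.211,0.1474],"fingers": 0.8},{"delta_pos": [-0.173,0.3474,0.058],"turn": [0.0146,-0.2111,0.1474],"fingers": 0.8},{"delta_pos": [-0.173,0.3474,0.058],"turn": [0.0146,-0.2111,0.1474],"fingers": 0.8},{"delta_pos": [-0.173,0.3474,0.058],"turn": [0.0146,-0.2111,0.1474],"fingers": 0.8},{"delta_pos": [-0.173,0.3474,0.058],"turn": [0.0146,-0.2111,0.1474],"fingers": 0.8}])

```text
clock: 14.75
position: [0.4858, 0.1205, 0.202]
ee_rot: [0.011, 0.994, -0.001, 0.107]
ft_force: [-0.8, -1.2, -2.2]
grip_width: 0.388
grasp_force: 33.1
```

```bash
python3 - <<'E'
from h import *
o=get_obs();print(o['position'],place((.524,.120,.069),-.02,.006,.041,.003))
E
```

```text
[0.48583456 0.12049976 0.20200668] (array([0.5085, 0.1203, 0.1106]), array([-0.0028,  0.0002,  0.0941]), array([ 0.0002, -0.0056, -0.0015]))
```

Call:
move_arm(plan=[{"delta_pos": [-0.003,0,0.04],"turn": [0,-0.006,0],"fingers": 0.8},{"delta_pos": [-0.003,0,0.07],"turn": [0,-0.006,0],"fingers": 0.8},{"delta_pos": [-0.003,0,0.083],"turn": [0,-0.006,0],"fingers": 0.8},{"delta_pos": [-0.003,0,0.09],"turn": [0,-0.006,0],"fingers": 0.8},{"delta_pos": [-0.003,0,0.093],"turn": [0,-0.006,0],"fingers": 0.8},{"delta_pos": [-0.003,0,0.093],"turn": [0,-0.006,0],"fingers": 0.8},{"delta_pos": [-0.003,0,0.095],"turn": [0,-0.006,0],"fingers": 0.8},{"delta_pos": [-0.003,0,0.095],"turn": [0,-0.006,0],"fingers": 0.8}])

```text
clock: 15.75
position: [0.5087, 0.1211, 0.1093]
ee_rot: [0.01, 0.994, -0.001, 0.11]
ft_force: [1.3, -0.1, -1.8]
grip_width: 0.394
grasp_force: 33.2
```

Call:
move_arm(plan=[{"delta_pos": [0,0,0],"turn": [0,0,0],"fingers": 0.3},{"delta_pos": [0,0,0],"turn": [0,0,0],"fingers": 0.3},{"delta_pos": [0,0,0],"turn": [0,0,0],"fingers": 0.3},{"delta_pos": [0,0,0],"turn": [0,0,0],"fingers": 0.3},{"delta_pos": [0,0,0],"turn": [0,0,0],"fingers": 0.3},{"delta_pos": [0,0,0],"turn": [0,0,0],"fingers": 0.3},{"delta_pos": [0,0,-0.05],"turn": [0,0,0],"fingers": 0.3},{"delta_pos": [0,0,-0.1],"turn": [0,0,0],"fingers": 0.3},{"delta_pos": [0,0,-0.15],"turn": [0,0,0],"fingers": 0.3},{"delta_pos": [0,0,-0.2],"turn": [0,0.1,0],"fingers": 0.1}])

```text
clock: 17.0
position: [0.4635, 0.1219, 0.3061]
ee_rot: [0.009, 0.998, -0.0, 0.059]
ft_force: [1.7, 0.6, 0.3]
grip_width: 0.887
grasp_force: 0.0
```

```bash
python3 - <<'E'
from h import *
c=snap('wrist','w7'); o=get_obs(); print(o['clock'],o['position'])
print(rel([.378,-.3558,.20],Rt(np.radians(5.6))), o['joint_pos'].round(2))
E
```

```text
17.05 [0.46519254 0.12254565 0.3129195 ]
(array([ 0.0908, -0.4804,  0.1008]), array([-0.0024,  0.1184, -0.1165])) [-0.71 -0.13  0.3   1.81  0.08  1.34  1.13]
```

View pics/w7.png

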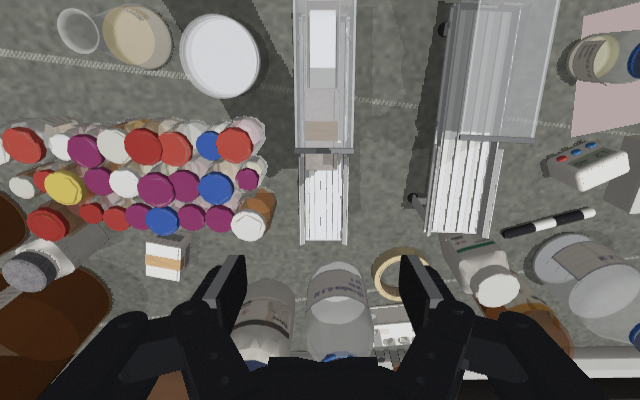

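Call:
move_arm(plan=[{"delta_pos": [0.096,-0.4804,0],"turn": [0,0.1184,-0.1165],"fingers": 0.18},{"delta_pos": [0.096,-0.4804,0],"turn": [0,0.1184,-0.1165],"fingers": 0.18},{"delta_pos": [0.096,-0.4804,0],"turn": [0,0.1184,-0.1165],"fingers": 0.18},{"delta_pos": [0.096,-0.4804,0],"turn": [0,0.1184,-0.1165],"fingers": 0.18},{"delta_pos": [0.096,-0.4804,0],"turn": [0,0.1184,-0.1165],"fingers": 0.18},{"delta_pos": [0.096,-0.4804,0],"turn": [0,0.1184,-0.1165],"fingers": 0.18},{"delta_pos": [0.096,-0.4804,0.02],"turn": [0,0.1184,-0.1165],"fingers": 0.18},{"delta_pos": [0.096,-0.4804,0.06],"turn": [0,0.1184,-0.1165],"fingers": 0.18},{"delta_pos": [0.096,-0.4804,0.1],"turn": [0,0.1184,-0.1165],"fingers": 0.18},{"delta_pos": [0.096,-0.4804,0.12],"turn": [0,0.1184,-0.1165],"fingers": 0.18},{"delta_pos": [0.096,-0.4804,0.12],"turn": [0,0.1184,-0.1165],"fingers": 0.18}])

```text
clock: 18.42
position: [0.3738, -0.3565, 0.1726]
ee_rot: [-0.048, 0.999, -0.003, -0.001]
ft_force: [0.2, 0.2, 0.5]
grip_width: 0.817
grasp_force: 0.0
```

```bash
python3 - <<'E'
from h import *
o=get_obs(); print(o['position'],o['grip_width'],o['joint_pos'].round(2),rel([.373,-.3563,.031],Rt(np.radians(5.6))))
c=snap('wrist','w8');W=cloud(c)
m=(np.hypot(W[...,0]-.378,W[...,1]+.3558)<.05)&(abs(W[...,2]-.042)<.006)
print(cv2.minAreaRect((W[m][:,:2]*1000).astype(np.float32)))
E
```

```text
[ 0.37381486 -0.35651923  0.17263278] 0.8173908448592876 [-0.26  0.22  1.05  1.88 -0.2   1.16  2.53] (array([0.0004, 0.0012, 0.1416]), array([-0.0065, -0.0026, -0.0018]))
((377.5548095703125, -355.8983459472656), (64.40633392333984, 52.046024322509766), 5.737013339996338)
```

Call:
move_arm(plan=[{"delta_pos": [0,0.001,0.03],"turn": [-0.006,-0.002,0.02],"fingers": 0.18},{"delta_pos": [0,0.001,0.06],"turn": [-0.006,-0.002,0.02],"fingers": 0.18},{"delta_pos": [0,0.001,0.06],"turn": [-0.006,-0.002,0.02],"fingers": 0.18}])

```text
clock: 18.85
position: [0.3743, -0.3558, 0.1138]
ee_rot: [-0.038, 0.999, -0.0, 0.001]
ft_force: [-0.2, -1.1, -0.1]
grip_width: 0.819
grasp_force: 0.0
```

```bash
python3 - <<'E'
from h import *
o=get_obs(); print(o['position'],o['grip_width'],o['joint_pos'].round(2),rel([.373,-.3563,.031],Rt(np.radians(5.0))))
E
```

```text
[ 0.37427298 -0.35584273  0.11380712] 0.8190846433902771 [-0.16  0.3   0.96  1.94 -0.29  1.04  2.57] (array([ 0.0015, -0.0003,  0.0828]), array([-0.0003,  0.0018, -0.0107]))
```

Call:
move_arm(plan=[{"delta_pos": [0,0,-0.05],"turn": [0,0,0.18],"fingers": 0.18},{"delta_pos": [0,0,-0.1],"turn": [0,0,0.36],"fingers": 0.18},{"delta_pos": [0,0,-0.12],"turn": [0,0,0.54],"fingers": 0.18},{"delta_pos": [0,0,-0.12],"turn": [0,0,0.72],"fingers": 0.18},{"delta_pos": [0,0,-0.12],"turn": [0,0,0.9],"fingers": 0.18},{"delta_pos": [0,0,-0.12],"turn": [0,0,1.08],"fingers": 0.18},{"delta_pos": [0,0,-0.12],"turn": [0,0,1.26],"fingers": 0.18},{"delta_pos": [0,0,-0.12],"turn": [0,0,1.44],"fingers": 0.18},{"delta_pos": [0,0,-0.12],"turn": [0,0,1.55],"fingers": 0.18},{"delta_pos": [0,0,-0.12],"turn": [0,0,1.55],"fingers": 0.18}])

```text
clock: 20.1
position: [0.3745, -0.3566, 0.2354]
ee_rot: [0.672, 0.741, 0.001, 0.002]
ft_force: [-0.1, 1.1, -0.4]
grip_width: 0.826
grasp_force: 0.0
```

```bash
python3 - <<'E'
from h import *
o=get_obs(); print(o['position'],o['joint_pos'].round(2),rel([.373,-.3563,.15],Rt(np.radians(185.6))))
E
```

```text
[ 0.37453379 -0.35658851  0.23543763] [-0.47  0.19  1.29  1.8  -0.19  1.29  0.97] (array([ 0.0006, -0.0019,  0.0854]), array([ 0.005 , -0.0024,  1.5708]))
```

Call:
move_arm(plan=[{"delta_pos": [0,0,0],"turn": [0,0,0.18],"fingers": 0.18},{"delta_pos": [0,0,0],"turn": [0,0,0.36],"fingers": 0.18},{"delta_pos": [0,0,0],"turn": [0,0,0.54],"fingers": 0.18},{"delta_pos": [0,0,0],"turn": [0,0,0.72],"fingers": 0.18},{"delta_pos": [0,-0.001,0],"turn": [0,0,0.9],"fingers": 0.18},{"delta_pos": [0,-0.001,0],"turn": [0,0,1.08],"fingers": 0.18},{"delta_pos": [0,-0.001,0],"turn": [0,0,1.26],"fingers": 0.18},{"delta_pos": [0,-0.001,0],"turn": [0,0,1.44],"fingers": 0.18},{"delta_pos": [0,-0.001,0.02],"turn": [0.005,-0.002,1.571],"fingers": 0.18},{"delta_pos": [0,-0.001,0.06],"turn": [0.005,-0.002,1.571],"fingers": 0.18},{"delta_pos": [0,-0.001,0.085],"turn": [0.005,-0.002,1.571],"fingers": 0.18},{"delta_pos": [0,-0.001,0.085],"turn": [0.005,-0.002,1.571],"fingers": 0.18}])

```text
clock: 21.6
position: [0.3729, -0.356, 0.1486]
ee_rot: [0.999, 0.049, -0.002, -0.001]
ft_force: [0.2, 0.4, 0.7]
grip_width: 0.82
grasp_force: 0.0
```

```bash
python3 - <<'E'
from h import *
o=get_obs(); print(o['position'],o['joint_pos'].round(2),rel([.373,-.3563,.031],Rt(np.radians(185.6))))
E
```

```text
[ 0.37293641 -0.35601701  0.148616  ] [-0.35  0.35  1.22  1.91 -0.36  1.14 -0.47] (array([0.0004, 0.0005, 0.1176]), array([-0.0017,  0.0033,  0.0012]))
```

Good. Descend and grip.

Call:
move_arm(plan=[{"delta_pos": [0,0,0.04],"turn": [0,0,0],"fingers": 0.18},{"delta_pos": [0,0,0.08],"turn": [0,0,0],"fingers": 0.18},{"delta_pos": [0,0,0.105],"turn": [0,0,0],"fingers": 0.18},{"delta_pos": [0,0,0.119],"turn": [0,0,0],"fingers": 0.18},{"delta_pos": [0,0,0.119],"turn": [0,0,0],"fingers": 0.18},{"delta_pos": [0,0,0.119],"turn": [0,0,0],"fingers": 0.18},{"delta_pos": [0,0,0.119],"turn": [0,0,0],"fingers": 0.6},{"delta_pos": [0,0,0.119],"turn": [0,0,0],"fingers": 0.6},{"delta_pos": [0,0,0.119],"turn": [0,0,0],"fingers": 0.6},{"delta_pos": [0,0,0.119],"turn": [0,0,0],"fingers": 0.6},{"delta_pos": [0,0,0.119],"turn": [0,0,0],"fingers": 0.6}])

```text
clock: 22.98
position: [0.3738, -0.3566, 0.0307]
ee_rot: [0.999, 0.049, -0.0, -0.0]
ft_force: [-1.1, 1.5, 8.1]
grip_width: 0.601
grasp_force: 34.3
```

Call:
move_arm(plan=[{"delta_pos": [0,0,-0.02],"turn": [0,0,0],"fingers": 0.6},{"delta_pos": [0,0,-0.07],"turn": [0,0,0],"fingers": 0.6},{"delta_pos": [0,0,-0.12],"turn": [0,0,0],"fingers": 0.6},{"delta_pos": [0,0,-0.17],"turn": [0,0,0],"fingers": 0.6},{"delta_pos": [0,0,-0.22],"turn": [0,0,0],"fingers": 0.6},{"delta_pos": [0,0,-0.22],"turn": [0,0,0],"fingers": 0.6}])

```text
clock: 23.72
position: [0.3743, -0.358, 0.2535]
ee_rot: [0.999, 0.048, 0.002, 0.0]
ft_force: [0.4, 0.3, -1.8]
grip_width: 0.603
grasp_force: 33.4
```

```bash
cat >> h.py <<'E'
def place2(load,yaw,a,h,up,tilt=.22):
    "as place, but tool held the other way round (half turn about z)"
    p,_,_=place(load,yaw,a,h,up,tilt)
    d,t=rel(p,Rt(yaw,tilt)@np.diag([-1,-1,1.])); return p,d,t
E
python3 - <<'E'
from h import *
o=get_obs(); print(o['joint_pos'].round(2))
for up in(.10,.003): print(place2((.518,.2926,.069),-.063,.005,.031,up))
E
```

```text
[-0.49  0.17  1.3   1.77 -0.17  1.32 -0.62]
(array([0.4846, 0.2947, 0.1958]), array([ 0.1722, -0.6391,  0.0576]), array([-0.0166,  0.2156,  0.1586]))
(array([0.5057, 0.2934, 0.1011]), array([ 0.1927, -0.6359,  0.1524]), array([-0.0166,  0.2156,  0.1586]))
```

Call:
move_arm(plan=[{"delta_pos": [0.02,-0.055,-0.01],"turn": [0,0.02,0.01],"fingers": 0.6},{"delta_pos": [0.04,-0.11,-0.01],"turn": [0,0.04,0.03],"fingers": 0.6},{"delta_pos": [0.06,-0.17,-0.01],"turn": [-0.005,0.06,0.05],"fingers": 0.6},{"delta_pos": [0.08,-0.23,-0.01],"turn": [-0.005,0.08,0.07],"fingers": 0.6},{"delta_pos": [0.1,-0.29,-0.01],"turn": [-0.01,0.1,0.08],"fingers": 0.6},{"delta_pos": [0.12,-0.35,-0.01],"turn": [-0.01,0.12,0.1],"fingers": 0.6},{"delta_pos": [0.135,-0.41,-0.01],"turn": [-0.01,0.15,0.12],"fingers": 0.6},{"delta_pos": [0.15,-0.47,0],"turn": [-0.0166,0.18,0.14],"fingers": 0.6},{"delta_pos": [0.16,-0.53,0],"turn": [-0.0166,0.2,0.1586],"fingers": 0.6},{"delta_pos": [0.17,-0.59,0.02],"turn": [-0.0166,0.2156,0.1586],"fingers": 0.6},{"delta_pos": [0.1722,-0.6391,0.05],"turn": [-0.0166,0.2156,0.1586],"fingers": 0.6},{"delta_pos": [0.1722,-0.6391,0.0576],"turn": [-0.0166,0.2156,0.1586],"fingers": 0.6}])

```text
clock: 25.22
position: [0.4813, 0.2992, 0.1898]
ee_rot: [0.994, -0.029, 0.106, 0.004]
ft_force: [-0.0, -1.1, -0.7]
grip_width: 0.607
grasp_force: 33.2
```

```bash
python3 - <<'E'
from h import *
o=get_obs();print(o['clock'],o['position'],o['joint_pos'].round(2),o['grip_width'],place2((.518,.2926,.069),-.063,.004,.031,.003))
snap('wrist','w9')
E
```

```text
25.225 [0.4812851  0.29920339 0.18981131] [-1.01  0.12  0.31  1.85  0.13  1.02 -2.39] 0.6065335817106751 (array([0.5067, 0.2933, 0.1013]), array([0.0065, 0.0043, 0.0919]), array([0.0002, 0.0082, 0.0048]))
```

View pics/w9.png

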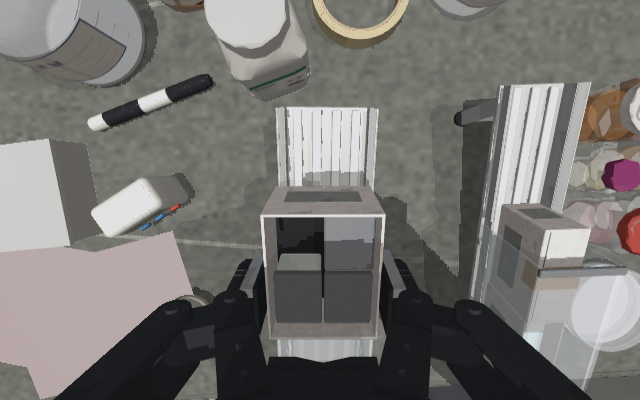

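Call:
move_arm(plan=[{"delta_pos": [0.005,0.002,0.03],"turn": [0,0.008,0.004],"fingers": 0.6},{"delta_pos": [0.005,0.002,0.05],"turn": [0,0.008,0.004],"fingers": 0.6},{"delta_pos": [0.005,0.002,0.05],"turn": [0,0.008,0.004],"fingers": 0.6},{"delta_pos": [0.005,0.002,0.05],"turn": [0,0.008,0.004],"fingers": 0.6}])

```text
clock: 25.78
position: [0.4986, 0.2933, 0.1453]
ee_rot: [0.993, -0.033, 0.111, 0.003]
ft_force: [0.8, 0.2, -0.6]
grip_width: 0.603
grasp_force: 33.3
```

```bash
python3 - <<'E'
from h import *
o=get_obs();print(o['clock'],o['position'],o['joint_pos'].round(2),o['grip_width'],place2((.518,.2926,.069),-.063,.004,.031,.003))
E
```

```text
25.775 [0.49863412 0.2932702  0.14534367] [-0.99  0.19  0.32  1.88  0.11  0.92 -2.38] 0.6027486301846273 (array([0.5067, 0.2933, 0.1013]), array([-0.0019, -0.0005,  0.0447]), array([-0.0013, -0.0024, -0.004 ]))
```

Call:
move_arm(plan=[{"delta_pos": [-0.002,0,0.025],"turn": [0,0,-0.003],"fingers": 0.6},{"delta_pos": [-0.002,0,0.036],"turn": [0,0,-0.003],"fingers": 0.6},{"delta_pos": [-0.002,0,0.042],"turn": [0,0,-0.003],"fingers": 0.6},{"delta_pos": [-0.002,0,0.045],"turn": [0,0,-0.003],"fingers": 0.6},{"delta_pos": [-0.002,0,0.046],"turn": [0,0,-0.003],"fingers": 0.6},{"delta_pos": [-0.002,0,0.046],"turn": [0,0,-0.003],"fingers": 0.6}])

```text
clock: 26.52
position: [0.5067, 0.2932, 0.0995]
ee_rot: [0.993, -0.031, 0.111, 0.003]
ft_force: [-0.6, 0.3, -1.2]
grip_width: 0.601
grasp_force: 33.3
```

```bash
python3 - <<'E'
from h import *
o=get_obs();print(o['clock'],o['position'],o['ft_force'],place2((.518,.2926,.069),-.063,.004,.031,.003))
E
```

```text
26.525 [0.50672391 0.29321096 0.09953386] [-0.61799551  0.27488487 -1.2485055 ] (array([0.5067, 0.2933, 0.1013]), array([ 0.0004, -0.0001, -0.0017]), array([-0.0015, -0.0023, -0.0004]))
```

Call:
move_arm(plan=[{"delta_pos": [0,0,0],"turn": [0,0,0],"fingers": 0.12},{"delta_pos": [0,0,0],"turn": [0,0,0],"fingers": 0.12},{"delta_pos": [0,0,0],"turn": [0,0,0],"fingers": 0.12},{"delta_pos": [0,0,0],"turn": [0,0,0],"fingers": 0.12},{"delta_pos": [0,0,0],"turn": [0,0,0],"fingers": 0.12},{"delta_pos": [0,0,0],"turn": [0,0,0],"fingers": 0.12},{"delta_pos": [0,0,-0.05],"turn": [0,0,0],"fingers": 0.12},{"delta_pos": [0,0,-0.1],"turn": [0,0,0],"fingers": 0.12},{"delta_pos": [0,0,-0.15],"turn": [0,0,0],"fingers": 0.12},{"delta_pos": [0,0,-0.2],"turn": [0,0,0],"fingers": 0.12},{"delta_pos": [0,0,-0.22],"turn": [0,-0.1,0],"fingers": 0.12},{"delta_pos": [0,0,-0.22],"turn": [0,-0.22,0],"fingers": 0.12}])

```text
clock: 28.02
position: [0.458, 0.297, 0.3166]
ee_rot: [1.0, -0.03, 0.001, -0.003]
ft_force: [0.9, -0.2, -0.4]
grip_width: 0.877
grasp_force: 0.0
```

```bash
python3 - <<'E'
from h import *
o=get_obs();print(o['clock'],o['position'],o['joint_pos'].round(2))
snap('wrist','w10')
print(rel([.55,.05,.34],Rt(np.radians(84))))
E
```

```text
28.025 [0.45795615 0.29698997 0.31657271] [-0.99  0.12  0.37  1.58 -0.05  1.45 -2.25]
(array([ 0.1061,  0.239 , -0.0265]), array([0.0019, 0.0064, 1.6115]))
```

View pics/w10.png

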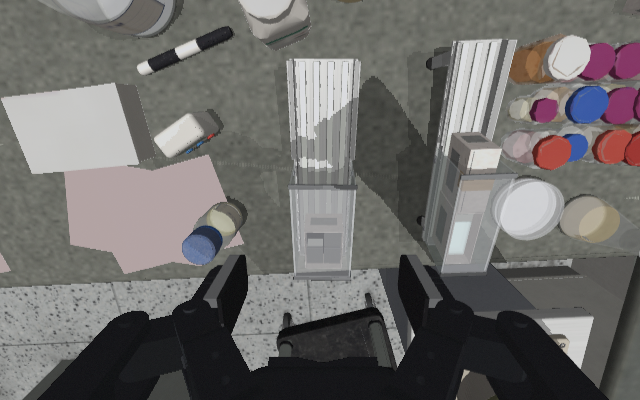

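```bash
python3 - <<'E'
from h import *
print(rel([.55,.05,.34],Rt(np.radians(260))))
E
```

```text
(array([ 0.1061,  0.239 , -0.0265]), array([-0.0062,  0.0021, -1.4603]))
```

Call:
move_arm(plan=[{"delta_pos": [0.01,0.03,-0.02],"turn": [0,0,-0.18],"fingers": 0.18},{"delta_pos": [0.03,0.06,-0.0265],"turn": [0,0,-0.36],"fingers": 0.18},{"delta_pos": [0.04,0.09,-0.0265],"turn": [0,0,-0.54],"fingers": 0.18},{"delta_pos": [0.055,0.12,-0.0265],"turn": [0,0,-0.72],"fingers": 0.18},{"delta_pos": [0.07,0.15,-0.0265],"turn": [0,0,-0.9],"fingers": 0.18},{"delta_pos": [0.08,0.18,-0.0265],"turn": [0,0,-1.08],"fingers": 0.18},{"delta_pos": [0.095,0.21,-0.0265],"turn": [0,0,-1.26],"fingers": 0.18},{"delta_pos": [0.1061,0.239,-0.0265],"turn": [0,0,-1.44],"fingers": 0.18},{"delta_pos": [0.1061,0.239,-0.0265],"turn": [0,0,-1.46],"fingers": 0.18}])

```text
clock: 29.2
position: [0.5493, 0.0476, 0.34]
ee_rot: [0.767, 0.642, 0.001, 0.001]
ft_force: [-1.0, 0.3, -0.3]
grip_width: 0.82
grasp_force: 0.0
```

```bash
python3 - <<'E'
from h import *
o=get_obs();print(o['clock'],o['position'],o['joint_pos'].round(2))
print(rel([.622,-.119,.30],Rt(np.radians(-15.4))))
E
```

```text
29.2 [0.54930174 0.04764636 0.34001273] [-0.63  0.13  0.52  1.52 -0.06  1.5  -0.29]
(array([-0.1513,  0.1007,  0.0403]), array([ 0.0024,  0.0023, -1.4784]))
```

Call:
move_arm(plan=[{"delta_pos": [-0.02,0.01,0],"turn": [0,0,-0.18],"fingers": 0.18},{"delta_pos": [-0.04,0.025,0],"turn": [0,0,-0.36],"fingers": 0.18},{"delta_pos": [-0.06,0.04,0],"turn": [0,0,-0.54],"fingers": 0.18},{"delta_pos": [-0.08,0.055,0],"turn": [0,0,-0.72],"fingers": 0.18},{"delta_pos": [-0.1,0.07,0],"turn": [0,0,-0.9],"fingers": 0.18},{"delta_pos": [-0.12,0.08,0],"turn": [0,0,-1.08],"fingers": 0.18},{"delta_pos": [-0.14,0.09,0],"turn": [0,0,-1.26],"fingers": 0.18},{"delta_pos": [-0.1513,0.1007,0],"turn": [0,0,-1.44],"fingers": 0.18},{"delta_pos": [-0.1513,0.1007,0.04],"turn": [0,0,-1.478],"fingers": 0.18},{"delta_pos": [-0.1513,0.1007,0.04],"turn": [0,0,-1.478],"fingers": 0.18},{"delta_pos": [-0.1513,0.1007,0.04],"turn": [0,0,-1.478],"fingers": 0.18}])

```text
clock: 30.58
position: [0.6223, -0.115, 0.3014]
ee_rot: [0.133, 0.991, 0.001, 0.001]
ft_force: [0.9, 0.0, -0.4]
grip_width: 0.822
grasp_force: 0.0
```

```bash
python3 - <<'E'
from h import *
o=get_obs();print(o['clock'],o['position'],o['joint_pos'].round(2))
c=snap('wrist','w11');W=cloud(c)
m=(np.hypot(W[...,0]-.647,W[...,1]+.126)<.05)&(abs(W[...,2]-.044)<.006)
r=cv2.minAreaRect((W[m][:,:2]*1000).astype(np.float32)); print(r)
P=np.vstack([W.reshape(-1,3),cloud(load('w1')).reshape(-1,3),cloud(load('side0')).reshape(-1,3)]);P=P[np.isfinite(P[:,0])]
yaw=np.radians(-15.4); d=P[:,:2]-[.647,-.126]; a=d@[np.cos(yaw),np.sin(yaw)]; b=d@[-np.sin(yaw),np.cos(yaw)]
for i in np.arange(.12,-.13,-.02): print(' '.join('%4d'%(1000*max(P[(abs(a-i)<.01)&(abs(b-j)<.01)&(P[:,2]<.28),2],default=0)) for j in np.arange(-.12,.13,.02)))
print(rel([.643,-.125,.14],Rt(yaw)))
E
```

```text
30.575 [ 0.62234084 -0.11498585  0.3013852 ] [-0.24  0.34  0.47  1.37 -0.15  1.46  1.52]
((646.6161499023438, -126.27226257324219), (51.85215759277344, 63.51078796386719), 75.21520233154297)
 253  240    8    3    3    3    4  173  223  228  228  223  168
 243  222    5    6    3    4    3  162  178  184  184  176  161
 236    7    6    5    8    7    3    3  142  159  156    3  145
   9    8    6    9   10    5    5    3    3    3    3    4  145
  97    8   12    7    3   46   46   46    6    3    3    3  138
 122  121    6    3    3   47   51   53   40    6    3    3    3
 125  114    6    3    3   49   50   53   51    7    8    4    3
 120   12    8    4    3   49   50   49   43   10    3   60   62
  91   90    8    2    3   46   46   48   44    3   64   60   58
  94   88   68   72   77   72    8    5    3    8   60   63   62
  90   82   68   73   73   76   84   83   80   73   49    7    6
  84   90   88   71   74   78   85   87   83   78   76   85   88
  87   87   89   76   77   84   88   88   76   79   80   85   86
(array([-0.0217, -0.0044,  0.1619]), array([0.0019, 0.0037, 0.0014]))
```

View pics/w11.png

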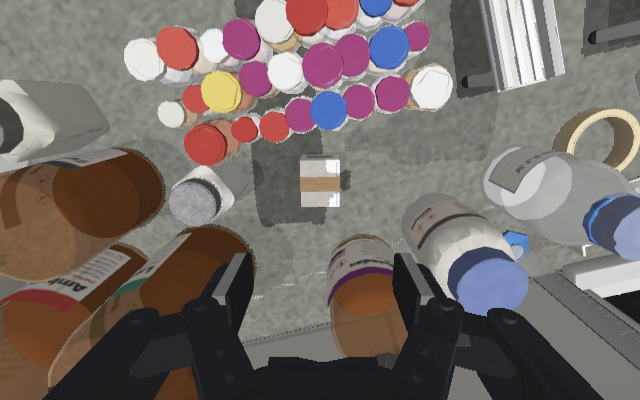

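```bash
python3 - <<'E'
from h import *
for z in(.15,.031): print(rel([.6495,-.127,z],Rt(np.radians(-15))))
E
```

```text
(array([-0.0285, -0.0045,  0.152 ]), array([ 0.0019,  0.0037, -0.0056]))
(array([-0.0281, -0.0048,  0.271 ]), array([ 0.0019,  0.0037, -0.0056]))
```

Call:
move_arm(plan=[{"delta_pos": [-0.0285,-0.0045,0.03],"turn": [0.002,0.003,-0.006],"fingers": 0.2},{"delta_pos": [-0.0285,-0.0045,0.08],"turn": [0.002,0.003,-0.006],"fingers": 0.2},{"delta_pos": [-0.0285,-0.0045,0.13],"turn": [0.002,0.003,-0.006],"fingers": 0.2},{"delta_pos": [-0.0285,-0.0045,0.152],"turn": [0.002,0.003,-0.006],"fingers": 0.2},{"delta_pos": [-0.0285,-0.0045,0.152],"turn": [0.002,0.003,-0.006],"fingers": 0.2},{"delta_pos": [-0.0285,-0.0045,0.152],"turn": [0.002,0.003,-0.006],"fingers": 0.2},{"delta_pos": [-0.0285,-0.0045,0.152],"turn": [0.002,0.003,-0.006],"fingers": 0.2}])

```text
clock: 31.5
position: [0.6496, -0.1276, 0.1502]
ee_rot: [0.13, 0.992, -0.0, 0.001]
ft_force: [-0.4, -0.1, 0.6]
grip_width: 0.798
grasp_force: 0.0
```

```bash
python3 - <<'E'
from h import *
o=get_obs();print(o['position'],o['joint_pos'].round(2),o['grip_width'],rel([.6495,-.127,.031],Rt(np.radians(-15))))
E
```

```text
[ 0.64964746 -0.12763053  0.1502205 ] [-0.2   0.5   0.44  1.49 -0.22  1.2   1.59] 0.7975956168046388 (array([0.0005, 0.0006, 0.1192]), array([0.0001, 0.0016, 0.0009]))
```

Call:
move_arm(plan=[{"delta_pos": [0,0,0.04],"turn": [0,0,0],"fingers": 0.2},{"delta_pos": [0,0,0.08],"turn": [0,0,0],"fingers": 0.2},{"delta_pos": [0,0,0.105],"turn": [0,0,0],"fingers": 0.2},{"delta_pos": [0,0,0.119],"turn": [0,0,0],"fingers": 0.2},{"delta_pos": [0,0,0.119],"turn": [0,0,0],"fingers": 0.2},{"delta_pos": [0,0,0.119],"turn": [0,0,0],"fingers": 0.2},{"delta_pos": [0,0,0.119],"turn": [0,0,0],"fingers": 0.6},{"delta_pos": [0,0,0.119],"turn": [0,0,0],"fingers": 0.6},{"delta_pos": [0,0,0.119],"turn": [0,0,0],"fingers": 0.6},{"delta_pos": [0,0,0.119],"turn": [0,0,0],"fingers": 0.6},{"delta_pos": [0,0,0.119],"turn": [0,0,0],"fingers": 0.6}])

```text
clock: 32.88
position: [0.6493, -0.1276, 0.0306]
ee_rot: [0.13, 0.992, -0.0, 0.0]
ft_force: [-1.2, 0.2, 6.6]
grip_width: 0.601
grasp_force: 33.4
```

Call:
move_arm(plan=[{"delta_pos": [0,0,-0.02],"turn": [0,0,0],"fingers": 0.6},{"delta_pos": [0,0,-0.07],"turn": [0,0,0],"fingers": 0.6},{"delta_pos": [0,0,-0.12],"turn": [0,0,0],"fingers": 0.6},{"delta_pos": [0,0,-0.17],"turn": [0,0,0],"fingers": 0.6},{"delta_pos": [0,0,-0.22],"turn": [0,0,0],"fingers": 0.6},{"delta_pos": [0,0,-0.22],"turn": [0,0,0],"fingers": 0.6},{"delta_pos": [0,0,-0.22],"turn": [0,0,0],"fingers": 0.6}])

```text
clock: 33.75
position: [0.6484, -0.1274, 0.2493]
ee_rot: [0.13, 0.992, -0.0, -0.001]
ft_force: [0.5, 0.6, -2.7]
grip_width: 0.601
grasp_force: 32.6
```

```bash
python3 - <<'E'
from h import *
o=get_obs(); print(o['joint_pos'].round(2))
for up in(.08,.003): print(place((.518,.2926,.069),-.063,-.003,.031,up))
E
```

```text
[-0.21  0.43  0.47  1.37 -0.19  1.39  1.57]
(array([0.4967, 0.2939, 0.178 ]), array([0.2551, 0.368 , 0.0716]), array([-0.0219, -0.2209, -0.1971]))
(array([0.5135, 0.2929, 0.1028]), array([0.2385, 0.3713, 0.1467]), array([-0.0219, -0.2209, -0.1971]))
```

Call:
move_arm(plan=[{"delta_pos": [0.05,0.02,0],"turn": [0,-0.03,-0.02],"fingers": 0.6},{"delta_pos": [0.09,0.07,0],"turn": [-0.005,-0.06,-0.05],"fingers": 0.6},{"delta_pos": [0.13,0.12,0],"turn": [-0.01,-0.1,-0.09],"fingers": 0.6},{"delta_pos": [0.17,0.17,0],"turn": [-0.01,-0.14,-0.13],"fingers": 0.6},{"delta_pos": [0.2,0.22,0],"turn": [-0.02,-0.18,-0.16],"fingers": 0.6},{"delta_pos": [0.23,0.27,0],"turn": [-0.022,-0.22,-0.197],"fingers": 0.6},{"delta_pos": [0.245,0.32,0.02],"turn": [-0.022,-0.22,-0.197],"fingers": 0.6},{"delta_pos": [0.255,0.36,0.05],"turn": [-0.022,-0.22,-0.197],"fingers": 0.6},{"delta_pos": [0.2551,0.368,0.0716],"turn": [-0.022,-0.221,-0.197],"fingers": 0.6},{"delta_pos": [0.2551,0.368,0.0716],"turn": [-0.022,-0.221,-0.197],"fingers": 0.6},{"delta_pos": [0.2551,0.368,0.0716],"turn": [-0.022,-0.221,-0.197],"fingers": 0.6}])

```text
clock: 35.12
position: [0.4973, 0.2929, 0.1782]
ee_rot: [0.032, 0.993, -0.004, 0.11]
ft_force: [0.1, 0.9, -1.3]
grip_width: 0.606
grasp_force: 32.5
```

```bash
python3 - <<'E'
from h import *
o=get_obs(); print(o['clock'],o['position'],o['joint_pos'].round(2))
print(place((.518,.2926,.069),-.063,-.003,.031,.003)); snap('wrist','w12')
E
```

```text
35.125 [0.49732058 0.29292444 0.17816441] [-0.8   0.15  0.11  1.84  0.16  1.    0.74]
(array([0.5135, 0.2929, 0.1028]), array([0.0007, 0.001 , 0.077 ]), array([-0.0008,  0.0003, -0.0009]))
```

View pics/w12.png

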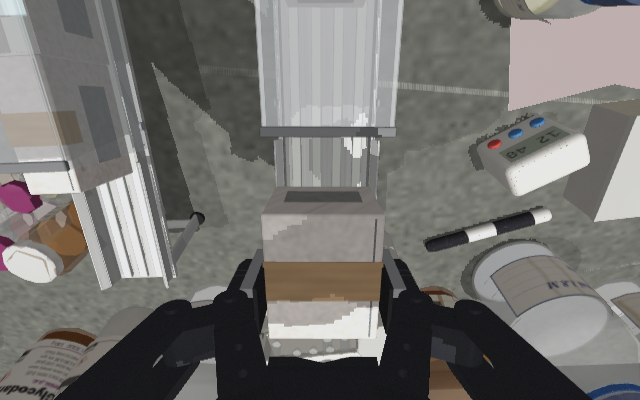

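Call:
move_arm(plan=[{"delta_pos": [0.001,0.001,0.035],"turn": [0,0,0],"fingers": 0.6},{"delta_pos": [0.001,0.001,0.06],"turn": [0,0,0],"fingers": 0.6},{"delta_pos": [0.001,0.001,0.07],"turn": [0,0,0],"fingers": 0.6},{"delta_pos": [0.001,0.001,0.075],"turn": [0,0,0],"fingers": 0.6},{"delta_pos": [0.001,0.001,0.077],"turn": [0,0,0],"fingers": 0.6},{"delta_pos": [0.001,0.001,0.078],"turn": [0,0,0],"fingers": 0.6},{"delta_pos": [0.001,0.001,0.078],"turn": [0,0,0],"fingers": 0.6}])

```text
clock: 36.05
position: [0.5134, 0.294, 0.102]
ee_rot: [0.031, 0.993, -0.003, 0.11]
ft_force: [-0.1, -0.0, -2.3]
grip_width: 0.604
grasp_force: 32.5
```

```bash
python3 - <<'E'
from h import *
o=get_obs(); print(o['clock'],o['position'],o['ft_force'])
print(place((.518,.2926,.069),-.063,-.003,.031,.003))
E
```

```text
36.05 [0.51335581 0.29401125 0.10195596] [-0.09278519 -0.03379951 -2.31381817]
(array([0.5135, 0.2929, 0.1028]), array([-0.0004, -0.0011, -0.0008]), array([0.0004, 0.0009, 0.0001]))
```

Call:
move_arm(plan=[{"delta_pos": [0,-0.001,0.001],"turn": [0,0,0],"fingers": 0.6},{"delta_pos": [0,-0.001,0.001],"turn": [0,0,0],"fingers": 0.12},{"delta_pos": [0,-0.001,0.001],"turn": [0,0,0],"fingers": 0.12},{"delta_pos": [0,-0.001,0.001],"turn": [0,0,0],"fingers": 0.12},{"delta_pos": [0,-0.001,0.001],"turn": [0,0,0],"fingers": 0.12},{"delta_pos": [0,-0.001,0.001],"turn": [0,0,0],"fingers": 0.12},{"delta_pos": [0,-0.001,0.001],"turn": [0,0,0],"fingers": 0.12},{"delta_pos": [0,0,-0.05],"turn": [0,0,0],"fingers": 0.12},{"delta_pos": [0,0,-0.1],"turn": [0,0,0],"fingers": 0.12},{"delta_pos": [0,0,-0.15],"turn": [0,0,0],"fingers": 0.12},{"delta_pos": [0,0,-0.2],"turn": [0,0,0],"fingers": 0.12},{"delta_pos": [0,0,-0.22],"turn": [0,0,0],"fingers": 0.12}])

```text
clock: 37.55
position: [0.4653, 0.2975, 0.3197]
ee_rot: [0.031, 0.993, -0.002, 0.111]
ft_force: [0.1, 0.2, -0.5]
grip_width: 0.879
grasp_force: 0.0
```

```bash
python3 - <<'E'
from h import *
w=snap('wrist','w13')['color'];s=snap('side','s13')['color']
cv2.imwrite('pics/f.png',np.hstack([cv2.resize(s[110:390,200:450],(400,448)),cv2.resize(w[0:280,200:450],(400,448))])[:,:,::-1])
E
```

```text
(no output)
```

View pics/f.png

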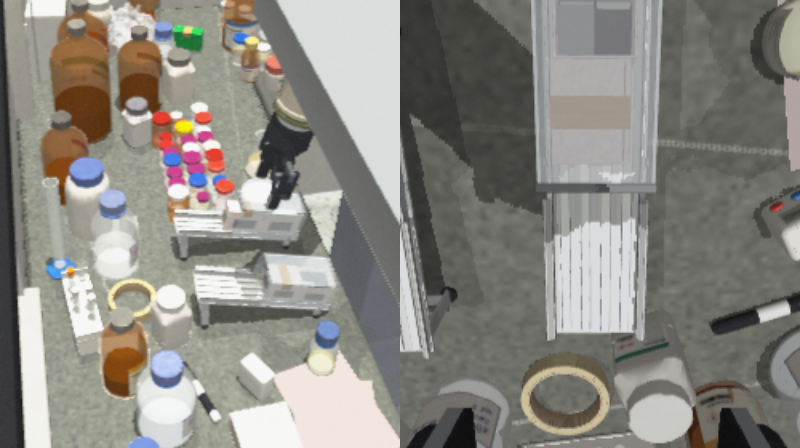

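The picture shows both lanes filled: the sealed cover carton is directly behind the opened one, with its strip at about (590,112). All the other things on the bench still stand, and the arm is clear of everything.

```bash
python3 -c "from workcell import hand_in; print(hand_in())"
```

```text
the job is handed in; nothing more can be done
None
```

All four cartons are in their lanes, with the opened one against the stop and the sealed one right behind it in each. The last pictures show the other things on the bench still standing, and the job was handed in at about 38 s.

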